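Load the sole press with interleaved blanks

TASK

Load the sole press: lift the steel pressing plate off the press bed and lay it on the white rest. Then stack all the sole blanks on the bed, the longest lowest and each shorter one above, centred on the bed and lying along it, with a grey separator board between every two so that no blank touches another. Lay the plate centred and lengthwise on top of the stack and, last, slide the pressing-time slider until its grip stands at the brass index. Leave the tools and other things on the bench where they are.

Things in the scene. Friction and masses are not known exactly. Their poses are not given: they have to be found in the camera images.
- bed_top (a point): Press bed: fixed green slab 210 x 100 mm lying on the bench, with a cork pad on top. This point is the centre of the pad's top face, 16 mm above the bench; x runs along the bed's length, z up. A rail crosses each end, standing 10 mm above the pad, the rails' inner faces 91 mm either side of the centre.
- sole150_c (a point): Sole blank 150 mm long, 60 mm wide, 14 mm thick, brown leather on cork and black rubber; flat, straight parallel sides, square heel end, toe end a half circle. It may be absent. The point is at half its length, width and thickness; x along its length towards the toe, z up (leather side). It may be stacked either face up and toe either way. Weighs about 126 g.
- sole130_c (a point): Sole blank 130 mm long, 57 mm wide, 14 mm thick, brown leather on cork and black rubber; flat, straight parallel sides, square heel end, toe end a half circle. It may be absent. The point is at half its length, width and thickness; x along its length towards the toe, z up (leather side). It may be stacked either face up and toe either way. Weighs about 110 g.
- sole110_c (a point): Sole blank 110 mm long, 54 mm wide, 14 mm thick, brown leather on cork and black rubber; flat, straight parallel sides, square heel end, toe end a half circle. It may be absent. The point is at half its length, width and thickness; x along its length towards the toe, z up (leather side). It may be stacked either face up and toe either way. Weighs about 93 g.
- sole90_c (a point): Sole blank 90 mm long, 51 mm wide, 14 mm thick, brown leather on cork and black rubber; flat, straight parallel sides, square heel end, toe end a half circle. It may be absent. The point is at half its length, width and thickness; x along its length towards the toe, z up (leather side). It may be stacked either face up and toe either way. Weighs about 76 g.
- board0_c (a point): Separator board: flat stiff grey rectangle 156 x 62 mm, 6 mm thick, about 70 g; all three alike, lying at the start in one pile (at the bottom). The point is its centre; x along its length, z up.
- board1_c (a point): Separator board: flat stiff grey rectangle 156 x 62 mm, 6 mm thick, about 70 g; all three alike, lying at the start in one pile (in the middle). The point is its centre; x along its length, z up.
- board2_c (a point): Separator board: flat stiff grey rectangle 156 x 62 mm, 6 mm thick, about 70 g; all three alike, lying at the start in one pile (on top). The point is its centre; x along its length, z up.
- plate_grip (a point): Pressing plate, lying on the press bed at the start: steel, 130 x 58 mm and 12 mm thick, with an upright dark grip bar on top 70 mm long, 16 mm wide, rising 36 mm above the plate (top 48 mm above the underside); about 0.6 kg. The point is in the grip bar, on the plate's centre line, 34 mm above the plate's underside; x along plate and bar, z up.
- rest_top (a point): Rest for the plate: fixed plain white slab 160 x 85 mm and 8 mm high on the bench. The point is the centre of its top face; x along its length, z up.
- dwell (a joint): Pressing-time slider: its position along the track in m, 0 to 0.12, growing along the track's +y. It stays where it is left; it takes about 2 N to move.
- dwell_top (a point): Top centre of the slider's black upright grip, which is 28 mm across the track (x), 20 mm along it (y) and 40 mm tall and slides along y on a fixed aluminium track 40 mm wide, 170 mm long and 14 mm high.
- index_tip (a point): Pointed tip of the fixed brass index, a 15 mm high block beside the track on the side away from the robot, at the height of its top; it marks along the track's y (this point's y is the track's y) where the slider grip's middle should stand.
Things that resemble listed ones, but are neither listed nor needed, are in the scene too. What is shaped like the part that bears sole130_c but green or turquoise is not meant.

How it is judged:
By the outcome, as a careful person would: the job done as asked, in the order asked, and still so for the second after the job is handed in, with the robot touching nothing.
Of sole150, sole130, sole110, sole90 only 3 to 4 are there at a start; the rules pass over those that are not, and their reading is None.
At some moment in a run one of sole90 may be knocked a few centimetres aside while the robot is not near it.
Once in a run the grip may slacken for a moment while it holds something.
It also fails if it takes over 210 s, if anything falls off the work surface, if the arm or the gripper's body presses on something with over 40 N, if the wrist force passes 120 N, or if a joint passes its speed limit or range.

ROBOT

A 6-joint arm with a two-finger parallel gripper is mounted at the origin on the work surface. World frame = base frame: x ahead of the robot, y to its left, z up, the work surface at z = 0. Lengths are in mm, angles in rad, forces in N, time in s.
With the tool pointing down it reaches from about 350 to 775 mm from the base axis. Payload 7.3 kg.
Tool frame: the origin (TCP) lies between the finger pads; the fingertips stand 22 mm ahead of it and the grasp point (between the pads) lies 3 mm ahead of it; z points along the fingers, x is the direction in which the jaws open and shut, and the axes are right-handed (so a half turn about z gives the same grasp; the last joint's range is limited). The gripper opens to 92 mm and grips with 3 to 60 N. Pads are 19 mm wide; open, the fingers measure 130 mm over their backs; the gripper's body (75 mm by 190 mm) begins 47 mm behind the grasp point.
Start: joints at [-0.146, 0.342, 1.524, -0, 1.275, -0.146], TCP at [525.02, 0.019, 210.241] pointing down, gripper open.
Joint ranges: [-2.53, 2.53], [-0.77, 2.02], [0.04, 2.7], [-1, 4.14], [0.28, 2.66], [-3.11, 3.11]. Speed limits (rad/s): [2.57, 2.57, 3.14, 3.14, 3.14, 3.14].

INTERFACE

Orientations are given as [roll, pitch, yaw] about the fixed x, y, z axes, in that order (R = Rz(yaw) Ry(pitch) Rx(roll)).
In Python, from plant import * gives the robot as it stands. The module is installed in compiled form; this text tells all that it offers.
- The arm moves only by the shell command python3 -m handwheel 'ROWS' [OPENING]. ROWS is a JSON object of lists of equal length, an entry for each row: "translation": the shift along the world's x, y, z in units of 15 cm (1.0 is 15 cm), a list of three; "twist": the turn about the world's z in units of 90 degrees (1.0 is 90 degrees). In form: {"translation": [[tx, ty, tz], ...], "twist": [twist, ...]}. A call has exactly 8 rows; each row shifts and turns the pose as measured when the row begins; what a row does not reach is not made up. A row lasts 1/8 s, in which the tool goes at most 62.5 mm and 10.7 degrees, less where a joint would pass 70% of its speed; a pose out of reach is approached as far as the arm can. A call with a number of a shift or a turn outside -1 to 1 is refused whole. A call with a gripper value outside its range is refused whole. OPENING is the closure in counts, from 0 (fully open) to 255 (shut), set as the call begins (- or left out, the last holds). The fingers move at their own pace and stop on an object; the grip force is fixed at half the most. Time passes only in rows, so rows that do not move let the fingers close, or fill a call up. It gives the time, the measured TCP pose, the force and the opening at its end, in the units of the state.
- get_obs(): the state, without advancing time (a new reading comes with each control period).
- capture(name): name is "scene" or "side" or "wrist"; returns a dict with "img" (384x512x3 uint8, red, green, blue), "vertical_fov" (degrees; the focal length in pixels is half the picture's height over the tangent of half this angle, whatever the lens; pixels are square), "cx", "cy" (the principal point, pixels), "world_from_camera" (4x4, takes a point from camera to world coordinates). Camera axes: x right, y up, looking along -z (the intrinsics and any distortion apply to the point x, -y, -z); pixel columns grow to the right and rows downward; lengths in mm; the calibration is good to about 2 mm. A picture is of the moment at which its call begins. There is no depth.
- close_job(): hands the job in, once; it reports no verdict.
Trained networks look in the newest picture that a camera, given by its name, has taken for a name from the list of things; names that differ only in an ending like _2 or _b are one class to them, and where a whole thing is asked for, a point or a joint stands for the part that bears it (a point fixed in the world has none). Each returns a list of dicts, best first, with "score" (0 to 1); they miss things now and then, are a little off and sometimes report something else, mostly with a low value. They report only what shows in the picture. A call takes as long as a camera call. They do not tell look-alikes from the thing itself.
- search_frame(camera, label): "position" ([x, y, z] in mm, in the coordinates of the camera as it stood for that picture, good to about 4 mm: the middle of the surface that is visible of it).
- spot_point(camera, label): "position" ([x, y, z] in mm, in the coordinates of the camera as it stood for that picture, good to about 4 mm: a listed point, or the origin of a listed thing).
The state is a dict: "time": time; "joint_positions": joint angles; "dq": joint speeds; "tau": joint torques, N m; "tool_pos": TCP position; "tcp_rot": TCP orientation; "contact_force": force on the tool from outside, world axes, zero at the start; "moment": the same for the moment, N m; "grip_width": finger opening in mm.
Only numpy, scipy, OpenCV 4.12 (cv2) and the standard library are available. Lean on these libraries where they do the work, as an engineer would, in place of code of your own. Each camera call takes 0.05 s, during which the arm holds its last target.

## Working session

There is one attempt and no reset: what is moved stays moved. The work goes in short steps, Python scripts to look and compute and a shell command to move; the robot and the scene stay as the last step left them, time stands still between calls to the robot, and variables do not carry over. Pictures are saved under pics/ and viewed, and the job is handed in when it is done.

```bash
ls; mkdir -p pics; cat > h.py <<'E'
from plant import *
import numpy as np, cv2, math
def snap(cam,name):
    c=capture(cam); cv2.imwrite(f'pics/{name}.png',cv2.cvtColor(c['img'],cv2.COLOR_RGB2BGR)); return c
def f(c): return 192/math.tan(math.radians(c['vertical_fov'])/2)
def w(c,p): 
    T=np.array(c['world_from_camera']); return (T@np.r_[p,1])[:3]
def pix2w(c,u,v,z):
    T=np.array(c['world_from_camera']); F=f(c)
    d=T[:3,:3]@np.array([(u-c['cx'])/F,-(v-c['cy'])/F,-1]); o=T[:3,3]
    return o+d*(z-o[2])/d[2]
def w2pix(c,p):
    T=np.linalg.inv(np.array(c['world_from_camera'])); q=(T@np.r_[p,1])[:3]; F=f(c)
    return c['cx']+F*q[0]/-q[2], c['cy']+F*q[1]/q[2]
E
python3 - <<'E'
from h import *
o=get_obs(); print({k:np.round(v,3) for k,v in o.items()})
for n in ['scene','side','wrist']:
    c=snap(n,n+'0'); print(n,{k:np.round(v,3) for k,v in c.items() if k!='img'})
E
```

```text
pics
{'time': np.float64(0.0), 'joint_positions': array([-0.146,  0.343,  1.525, -0.   ,  1.275, -0.146]), 'dq': array([ 0.   ,  0.001, -0.   , -0.001,  0.002,  0.002]), 'tau': array([ 1.0000e-03, -4.3125e+01, -2.4422e+01,  7.2000e-02,  5.6000e-02,
       -0.0000e+00]), 'tool_pos': array([5.24555e+02, 8.40000e-02, 2.09533e+02]), 'tcp_rot': array([-3.141e+00,  2.000e-03,  0.000e+00]), 'contact_force': array([-0.019, -0.536, -0.565]), 'moment': array([-0.028, -0.07 , -0.035]), 'grip_width': np.float64(91.962)}
scene {'vertical_fov': np.float64(45.796), 'cx': np.float64(263.636), 'cy': np.float64(191.636), 'world_from_camera': array([[-8.720000e-01, -3.960000e-01,  2.870000e-01,  9.872370e+02],
       [ 4.890000e-01, -7.210000e-01,  4.910000e-01,  9.740530e+02],
       [ 1.200000e-02,  5.680000e-01,  8.230000e-01,  1.398988e+03],
       [ 0.000000e+00,  0.000000e+00,  0.000000e+00,  1.000000e+00]])}
side {'vertical_fov': np.float64(57.993), 'cx': np.float64(258.95), 'cy': np.float64(190.201), 'world_from_camera': array([[ 9.79000e-01,  1.17000e-01, -1.65000e-01,  3.23144e+02],
       [-2.02000e-01,  5.77000e-01, -7.91000e-01, -7.78607e+02],
       [ 3.00000e-03,  8.08000e-01,  5.89000e-01,  7.49252e+02],
       [ 0.00000e+00,  0.00000e+00,  0.00000e+00,  1.00000e+00]])}
wrist {'vertical_fov': np.float64(62.871), 'cx': np.float64(255.216), 'cy': np.float64(193.801), 'world_from_camera': array([[ 1.00000e+00, -2.00000e-03,  1.00000e-03,  5.24954e+02],
       [ 1.00000e-03,  9.53000e-01,  3.04000e-01,  8.27220e+01],
       [-1.00000e-03, -3.04000e-01,  9.53000e-01,  3.83549e+02],
       [ 0.00000e+00,  0.00000e+00,  0.00000e+00,  1.00000e+00]])}
```

View pics/scene0.png

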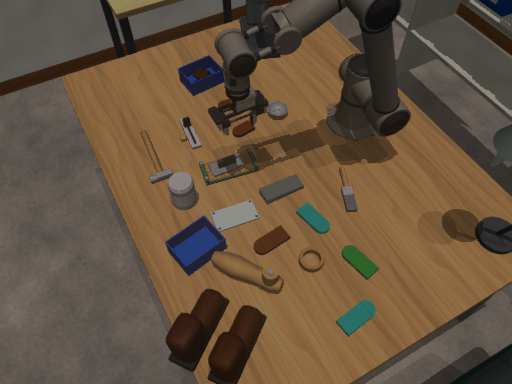

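View pics/side0.png

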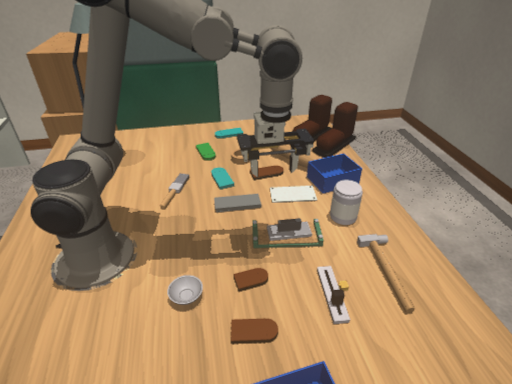

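View pics/wrist0.png

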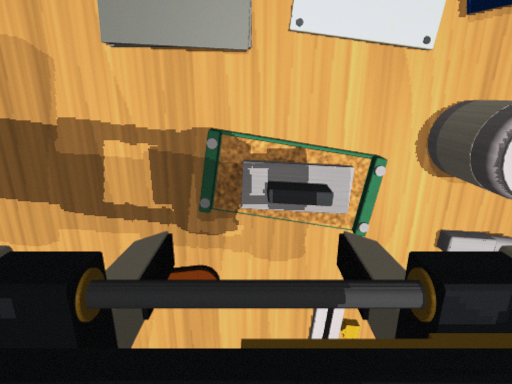

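```bash
python3 - <<'E'
from h import *
L=['bed_top','sole150_c','sole130_c','sole110_c','sole90_c','board0_c','board1_c','board2_c','plate_grip','rest_top','dwell_top','index_tip']
for n in ['scene','side']:
    c=capture(n)
    for l in L:
        for r in spot_point(n,l)[:3]:
            p=w(c,r['position']); print(n,l,round(r['score'],2),np.round(p),np.round(w2pix(c,p)),list(r.keys()) if l=='bed_top' else '')
print(get_obs()['time'])
E
```

```text
scene bed_top 0.75 [561. -25.  19.] [229. 164.] ['position', 'score']
scene sole130_c 0.95 [404. 332.   6.] [313. 219.] 
scene sole130_c 0.95 [361. 546.   6.] [358. 261.] 
scene sole130_c 0.83 [477. 694.   5.] [356. 315.] 
scene sole110_c 0.67 [ 428. -174.    5.] [242. 129.] 
scene sole110_c 0.4 [ 404. -323.   10.] [230. 104.] 
scene sole90_c 0.55 [ 427. -174.    6.] [242. 129.] 
scene board0_c 0.56 [436. 165.   4.] [282. 189.] 
scene board1_c 0.53 [440. 166.   5.] [281. 190.] 
scene board2_c 0.73 [ 650. -239.   16.] [185. 136.] 
scene board2_c 0.56 [439. 160.  16.] [281. 187.] 
scene plate_grip 0.93 [570. -25.  46.] [226. 161.] 
scene rest_top 0.83 [642. 177.  10.] [234. 213.] 
scene dwell_top 0.44 [ 623. -294.   56.] [184. 118.] 
scene index_tip 0.4 [ 649. -239.   15.] [186. 137.] 
side bed_top 0.57 [570. -26.  15.] [288. 232.] ['position', 'score']
side sole150_c 0.71 [442. 163.   4.] [237. 203.] 
side sole130_c 0.89 [405. 330.   8.] [221. 177.] 
side sole130_c 0.58 [362. 541.   5.] [206. 152.] 
side sole130_c 0.58 [482. 698.   7.] [228. 133.] 
side sole110_c 0.94 [ 411. -327.    2.] [256. 332.] 
side sole90_c 0.94 [ 429. -172.   10.] [251. 277.] 
side sole90_c 0.72 [588. 335.   7.] [267. 171.] 
side board0_c 0.61 [444. 161.   2.] [238. 204.] 
side board1_c 0.49 [444. 162.   7.] [238. 203.] 
side board2_c 0.96 [441. 158.  16.] [237. 201.] 
side board2_c 0.23 [ 649. -241.   13.] [338. 284.] 
side plate_grip 0.59 [574. -24.  47.] [289. 224.] 
side rest_top 0.85 [648. 183.   8.] [293. 192.] 
side dwell_top 0.65 [ 621. -293.   56.] [338. 291.] 
side index_tip 0.67 [ 645. -241.   12.] [337. 284.] 
1.45
```

```bash
python3 - <<'E'
from h import *
im=cv2.imread('pics/scene0.png'); cv2.imwrite('pics/z1.png',cv2.resize(im[50:200,120:320],None,fx=4,fy=4,interpolation=cv2.INTER_CUBIC))
cv2.imwrite('pics/z2.png',cv2.resize(im[170:290,160:360],None,fx=4,fy=4,interpolation=cv2.INTER_CUBIC))
im=cv2.imread('pics/side0.png'); cv2.imwrite('pics/z3.png',cv2.resize(im[220:384,170:420],None,fx=3,fy=3,interpolation=cv2.INTER_CUBIC))
c=capture('scene'); print(pix2w(c,202,74,5))
E
```

```text
[ 429.50884648 -557.0532645     5.        ]
```

View pics/z1.png

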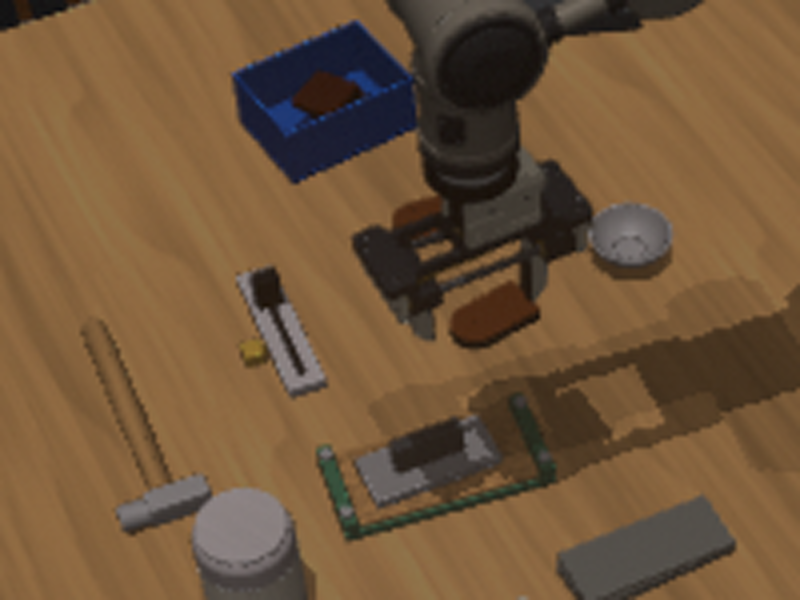

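View pics/z2.png

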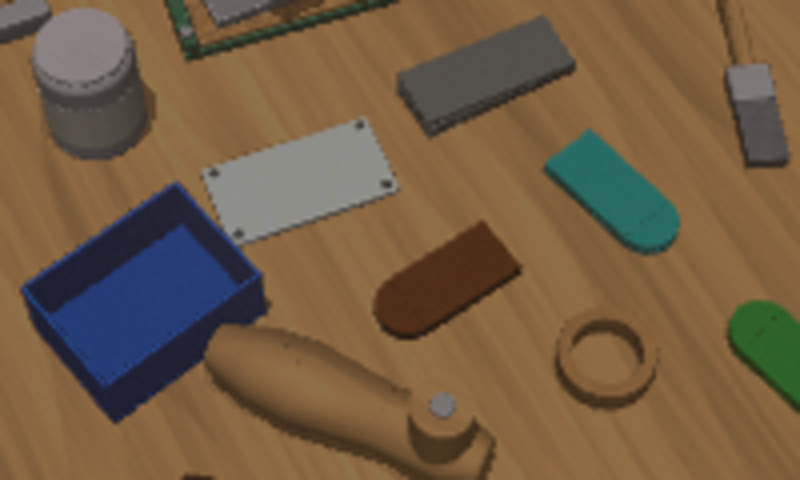

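View pics/z3.png

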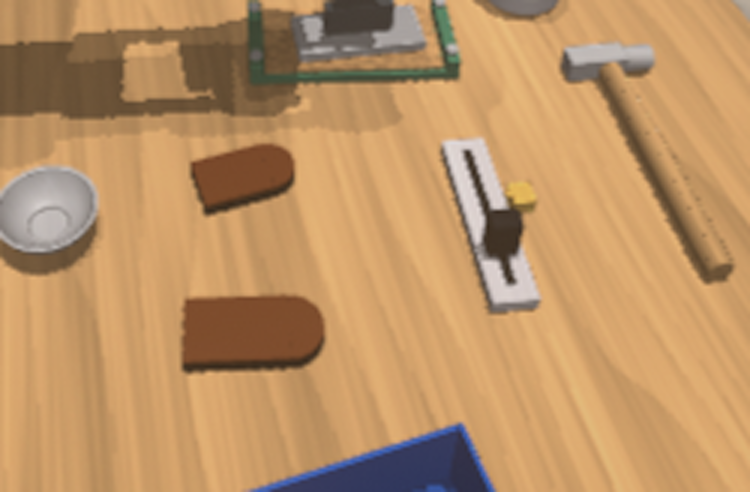

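```bash
cat >> h.py <<'E'
def brown(img):
    h=cv2.cvtColor(img,cv2.COLOR_RGB2HSV).astype(int); 
    return h
def poly(c,pts,z): 
    return np.array([pix2w(c,u,v,z)[:2] for u,v in pts])
E
python3 - <<'E'
from h import *
for n in ['scene','side']:
    c=capture(n); im=c['img'].astype(int)
    h=cv2.cvtColor(c['img'],cv2.COLOR_RGB2HSV)
    pts={'scene':[(270,241),(243,129),(202,75)],'side':[(267,171),(252,278),(252,330)]}[n]
    for p in pts: print(n,p,im[p[1],p[0]],h[p[1],p[0]])
    m=((h[...,0]<12)&(h[...,1]>140)&(h[...,2]<150)&(h[...,2]>40)).astype(np.uint8)
    cv2.imwrite(f'pics/m_{n}.png',m*255)
    k,lab,st,ce=cv2.connectedComponentsWithStats(m)
    for i in range(1,k):
        if st[i,4]<60: continue
        cs,_=cv2.findContours((lab==i).astype(np.uint8),cv2.RETR_EXTERNAL,cv2.CHAIN_APPROX_NONE)
        q=poly(c,cs[0].reshape(-1,2),14).astype(np.float32)
        r=cv2.minAreaRect(q); print(n,ce[i].round(),st[i,4],np.round(r[0]),np.round(r[1]),round(r[2]))
pts=[(295,95),(325,72),(362,92),(335,115)]
c=capture('scene')
print(np.round(poly(c,[(u/4+120,v/4+50) for u,v in pts],14)))
E
```

```text
scene (270, 241) [80 46 25] [ 11 175  80]
scene (243, 129) [75 41 20] [ 11 187  75]
scene (202, 75) [52 27 15] [ 10 181  52]
scene [201.  73.] 96 [ 435. -557.] [58. 50.] 31
scene [242. 129.] 97 [ 423. -169.] [85. 45.] 9
scene [268. 241.] 234 [587. 336.] [118.  51.] 7
scene [193. 320.] 1322 [922. 464.] [211.  92.] 20
scene [229. 347.] 915 [850. 576.] [186.  80.] 29
side (267, 171) [120  73  44] [ 11 162 120]
side (252, 278) [123  74  43] [ 12 166 123]
side (252, 330) [126  77  45] [ 12 164 126]
side [308. 125.] 123 [863. 678.] [134.  76.] 37
side [330. 135.] 173 [938. 565.] [142.  64.] 37
side [269. 170.] 77 [594. 332.] [89. 51.] 2
side [247. 274.] 123 [ 426. -168.] [78. 38.] 9
[[ 465. -566.]
 [ 419. -586.]
 [ 397. -535.]
 [ 439. -515.]]
```

```bash
python3 - <<'E'
from h import *
im=cv2.imread('pics/wrist0.png'); cv2.imwrite('pics/z4.png',cv2.resize(im[110:250,190:400],None,fx=3.8,fy=3.8,interpolation=cv2.INTER_CUBIC))
E
```

```text
(no output)
```

View pics/z4.png

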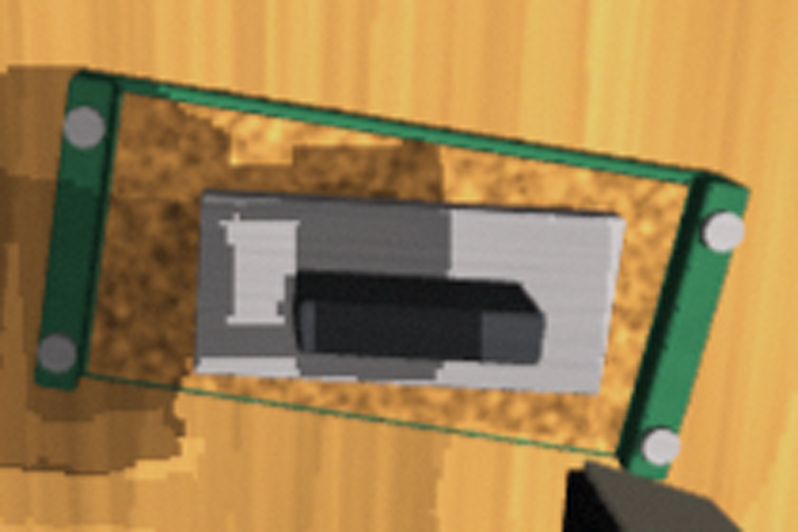

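```bash
python3 - <<'E'
from h import *
c=capture('wrist')
Z=lambda P,z: poly(c,[(u/3.8+190,v/3.8+110) for u,v in P],z)
for nm,P,z in [('studs',[(84,127),(57,353),(722,231),(661,446)],27),('plate',[(203,192),(625,215),(600,393),(196,372)],28),('bar',[(303,301),(543,317),(540,362),(303,352)],64),('rails',[(85,70),(37,385),(748,188),(665,478)],26)]:
    q=Z(P,z); r=cv2.minAreaRect(q.astype(np.float32)); print(nm,q.round(1).tolist(),q.mean(0).round(1),r)
for l in ['bed_top','plate_grip','sole150_c','sole90_c','sole130_c']:
    for r in spot_point('wrist',l)[:2]: print(l,r['score'],w(c,r['position']).round(1))
E
```

```text
studs [[476.2, 28.5], [464.8, -43.1], [670.8, -3.2], [659.7, -74.9]] [567.9 -23.2] ((567.9579467773438, -23.224945068359375), (72.60212707519531, 197.69532775878906), 80.75639343261719)
plate [[511.6, 9.0], [640.2, 2.0], [637.9, -56.1], [508.8, -49.1]] [574.6 -23.5] ((574.7352905273438, -23.546546936035156), (58.1709098815918, 129.57366943359375), 86.89486694335938)
bar [[540.7, -14.5], [608.3, -19.2], [608.5, -32.6], [540.9, -29.7]] [574.6 -24. ] ((574.5944213867188, -23.582700729370117), (15.119861602783203, 68.52815246582031), 87.5065689086914)
rails [[477.1, 45.1], [457.7, -54.3], [677.5, 10.0], [662.6, -86.8]] [568.7 -21.5] ((568.0570678710938, -20.554946899414062), (101.29084014892578, 207.51104736328125), 80.99296569824219)
plate_grip 0.65 [573.7 -28.9  47.2]
sole90_c 0.71 [ 431.4 -171.7    7. ]
sole90_c 0.64 [441.4 163.6  15.4]
```

```bash
python3 -m handwheel '{"translation": [[0.042,-0.02,-0.06],[0.042,-0.02,-0.06],[0.042,-0.02,-0.06],[0.042,-0.02,-0.06],[0.042,-0.02,-0.06],[0.042,-0.02,-0.06],[0.042,-0.02,-0.06],[0.042,-0.02,-0.06]], "twist": [0.118,0.118,0.118,0.118,0.118,0.118,0.118,0.118]}' 0; python3 - <<'E'
from h import *
o=get_obs(); print({k:np.round(v,3) for k,v in o.items()})
c=snap('wrist','w1'); c=snap('scene','s1')
E
```

```text
time: 2.95
tool_pos: [577.3, -24.5, 136.9]
tcp_rot: [3.141, -0.002, 1.504]
contact_force: [-0.1, -0.3, 0.1]
grip_width: 91.9
{'time': np.float64(2.95), 'joint_positions': array([-0.176,  0.502,  1.482,  0.002,  1.157, -1.681]), 'dq': array([-0.025,  0.169, -0.065,  0.   , -0.103, -1.515]), 'tau': array([ 1.3800e-01, -5.0571e+01, -2.2751e+01, -3.4000e-02,  2.0900e-01,
        2.0270e+00]), 'tool_pos': array([577.323, -24.52 , 136.898]), 'tcp_rot': array([ 3.141e+00, -2.000e-03,  1.504e+00]), 'contact_force': array([-0.105, -0.326,  0.142]), 'moment': array([ 0.194, -0.003,  0.023]), 'grip_width': np.float64(91.9)}
```

View pics/w1.png

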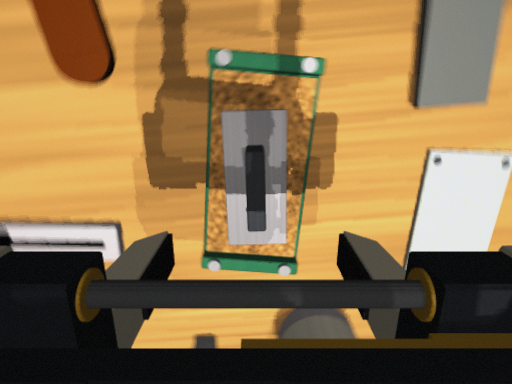

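```bash
python3 -m handwheel '{"translation": [[-0.01,0.003,-0.08],[-0.01,0.003,-0.08],[0,0,-0.08],[0,0,-0.08],[0,0,-0.08],[0,0,-0.08],[0,0,-0.04],[0,0,0]], "twist": [0,0,0,0,0,0,0,0]}' 0; python3 - <<'E'
from h import *
print(get_obs()['tcp_rot'], get_obs()['tool_pos'])
E
```

```text
time: 4.05
tool_pos: [572.8, -23.1, 52.6]
tcp_rot: [-3.14, -0.002, 1.49]
contact_force: [0.5, -0.5, -0.1]
grip_width: 92.0
[-3.13958254e+00 -2.44045427e-03  1.48987970e+00] [572.75764373 -23.14697702  52.64280765]
```

```bash
python3 -m handwheel '{"translation": [[0.007,0,0.003],[0.005,0,0.003],[0,0,0],[0,0,0],[0,0,0],[0,0,0],[0,0,0],[0,0,0]], "twist": [0.017,0,0,0,0,0,0,0]}' 255;python3 -m handwheel '{"translation": [[0,0,0],[0,0,0.02],[0,0,0.04],[0,0,0.04],[0,0,0.04],[0,0,0.06],[0,0,0.06],[0,0,0.02]], "twist": [0,0,0,0,0,0,0,0]}'; python3 - <<'E'
from h import *
print(get_obs()['tcp_rot'], get_obs()['tool_pos'])
c=snap('wrist','w2'); c=snap('scene','s2')
E
```

```text
time: 5.05
tool_pos: [575.7, -23.3, 55.1]
tcp_rot: [3.141, -0.002, 1.519]
contact_force: [-0.6, -0.1, 0.2]
grip_width: 16.5
time: 6.05
tool_pos: [576.0, -23.4, 100.7]
tcp_rot: [3.139, -0.002, 1.519]
contact_force: [0.2, 0.2, -0.7]
grip_width: 0.4
[ 3.13941898e+00 -1.91402485e-03  1.51851794e+00] [576.03526754 -23.37409493 100.7221252 ]
```

View pics/w2.png

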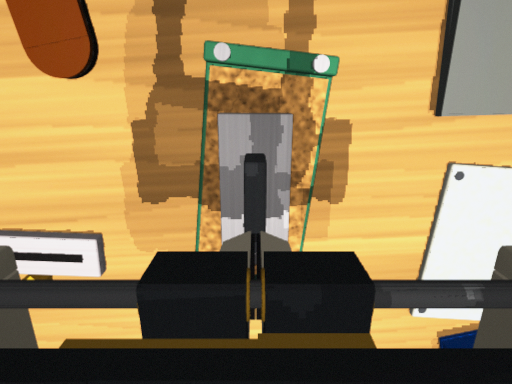

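View pics/s2.png

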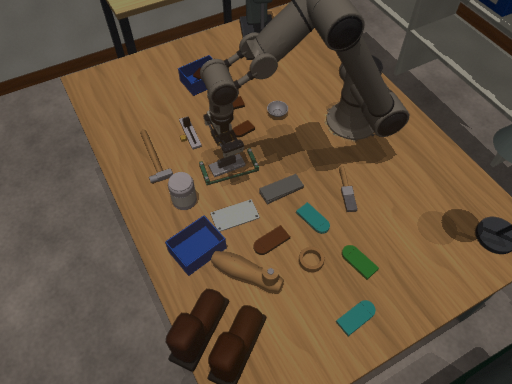

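```bash
python3 -m handwheel '{"translation": [[0,0,0.02],[0,0,0],[0,0,0],[0,0,0],[0,0,0],[0,0,0],[0,0,0],[0,0,0]], "twist": [0,0,0,0,0,0,0,0]}' 0; python3 - <<'E'
from h import *
print(get_obs()['tcp_rot'], get_obs()['tool_pos'])
c=snap('wrist','w3'); c=snap('side','d3')
im=cv2.imread('pics/w3.png'); cv2.imwrite('pics/z5.png',cv2.resize(im[30:280,180:360],None,fx=2.4,fy=2.4,interpolation=cv2.INTER_CUBIC))
im=cv2.imread('pics/d3.png'); cv2.imwrite('pics/z6.png',cv2.resize(im[180:280,220:360],None,fx=4,fy=4,interpolation=cv2.INTER_CUBIC))
E
```

```text
time: 7.15
tool_pos: [575.2, -23.3, 102.4]
tcp_rot: [-3.141, -0.002, 1.518]
contact_force: [-0.1, -0.1, -0.5]
grip_width: 75.8
[-3.14118198e+00 -2.24314010e-03  1.51846286e+00] [575.22380188 -23.25356055 102.3934802 ]
```

View pics/z5.png

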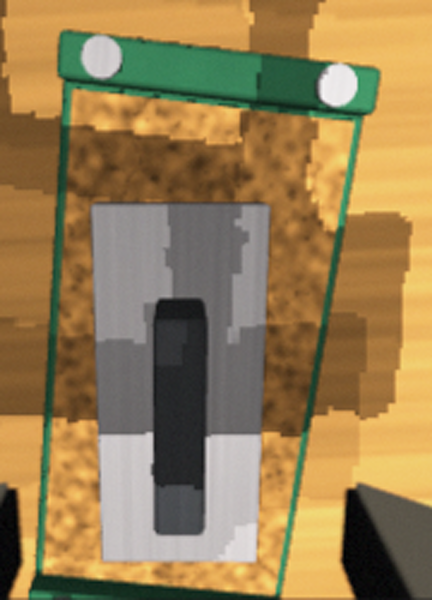

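View pics/z6.png

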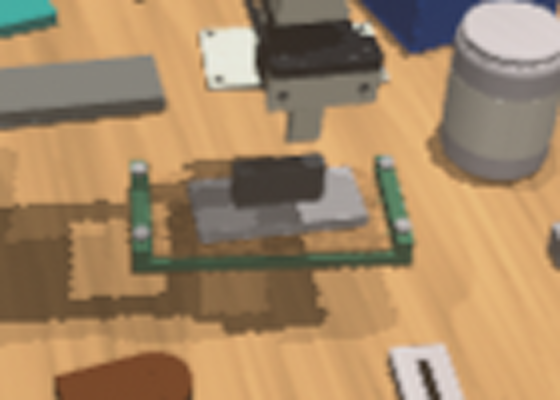

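```bash
python3 - <<'E'
from h import *
c=capture('wrist')
P=[(92,204),(270,204),(257,560),(104,562)]
q=poly(c,[(u/2.4+180,v/2.4+30) for u,v in P],28); print(q.round(1).tolist(),q.mean(0),cv2.minAreaRect(q.astype(np.float32)))
E
python3 -m handwheel '{"translation": [[0,0,-0.06],[0,0,-0.06],[0,0,-0.06],[0,0,-0.05],[0,0,-0.05],[0,0,-0.03],[0,0,0],[0,0,0]], "twist": [0,0,0,0,0,0,0,0]}' 150
```

```text
[[506.9, -48.0], [509.8, 8.9], [638.3, 2.1], [636.2, -54.8]] [572.83720549 -22.96962739] ((573.0398559570312, -22.964584350585938), (56.98515701293945, 129.54254150390625), 87.00545501708984)
time: 8.3
tool_pos: [574.8, -23.2, 51.8]
tcp_rot: [-3.14, -0.002, 1.518]
contact_force: [0.3, 0.4, 0.5]
grip_width: 37.5
```

```bash
python3 -m handwheel '{"translation": [[-0.004,0,0],[0,0,0],[0,0,0],[0,0,0],[0,0,0],[0,0,0],[0,0,0],[0,0,0]], "twist": [0,0,0,0,0,0,0,0]}' 255;python3 -m handwheel '{"translation": [[0,0,0],[0,0,0.02],[0,0,0.04],[0,0,0.04],[0,0,0.04],[0,0,0.06],[0,0,0.06],[0,0,0.02]], "twist": [0,0,0,0,0,0,0,0]}'; python3 - <<'E'
from h import *
c=snap('wrist','w4'); c=snap('scene','s4')
im=cv2.imread('pics/s4.png'); cv2.imwrite('pics/z7.png',cv2.resize(im[120:270,150:330],None,fx=4,fy=4,interpolation=cv2.INTER_CUBIC))
E
```

```text
time: 9.3
tool_pos: [574.6, -23.3, 52.6]
tcp_rot: [-3.141, -0.002, 1.518]
contact_force: [-0.2, 1.3, 0.1]
grip_width: 0.1
time: 10.3
tool_pos: [575.0, -23.3, 98.3]
tcp_rot: [3.14, -0.002, 1.519]
contact_force: [0.3, -0.8, -0.2]
grip_width: 0.1
```

View pics/w4.png

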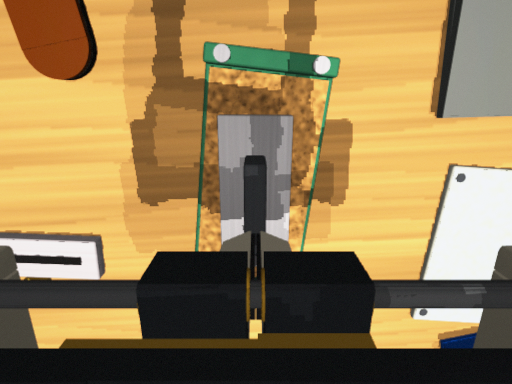

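View pics/z7.png

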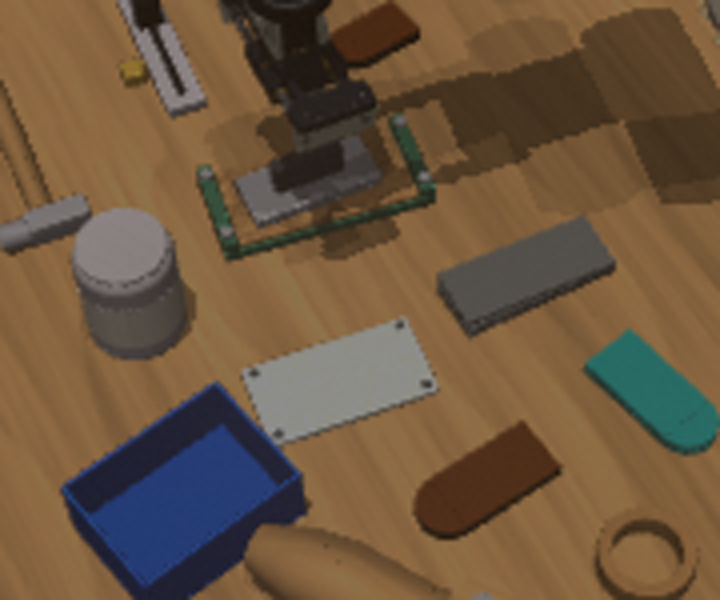

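```bash
python3 -m handwheel '{"translation": [[0,0,0],[0,0,0],[0,0,0],[0,0,0],[0,0,0],[0,0,0],[0,0,0],[0,0,0]], "twist": [0,0,0,0,0,0,0,0]}' 150;python3 -m handwheel '{"translation": [[0,0,-0.06],[0,0,-0.06],[0,0,-0.06],[0,0,-0.05],[0,0,-0.05],[0,0,0],[0,0,0],[0,0,0]], "twist": [0,0,0,0,0,0,0,0]}' 150; python3 - <<'E'
from h import *
c=snap('wrist','w5'); c=snap('scene','s5');snap('side','d5')
im=cv2.imread('pics/s5.png'); a=cv2.resize(im[120:200,170:300],None,fx=5,fy=5,interpolation=cv2.INTER_CUBIC)
im=cv2.imread('pics/d5.png'); b=cv2.resize(im[180:260,220:350],None,fx=5,fy=5,interpolation=cv2.INTER_CUBIC)
cv2.imwrite('pics/z8.png',cv2.resize(np.vstack([a,b]),None,fx=.75,fy=.75))
E
```

```text
time: 11.4
tool_pos: [574.2, -23.2, 96.7]
tcp_rot: [-3.14, -0.002, 1.518]
contact_force: [-0.9, -0.2, -0.7]
grip_width: 37.5
time: 12.4
tool_pos: [573.8, -23.2, 51.1]
tcp_rot: [-3.139, -0.002, 1.518]
contact_force: [-1.0, -1.4, 0.1]
grip_width: 37.7
```

View pics/w5.png

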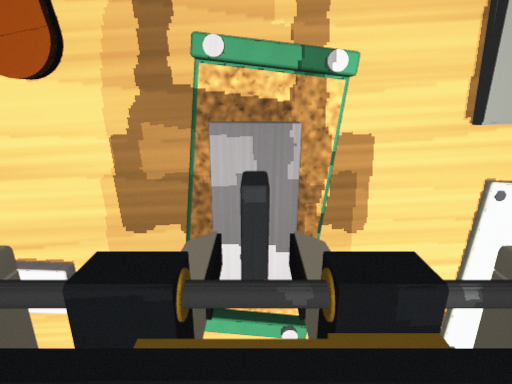

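View pics/z8.png

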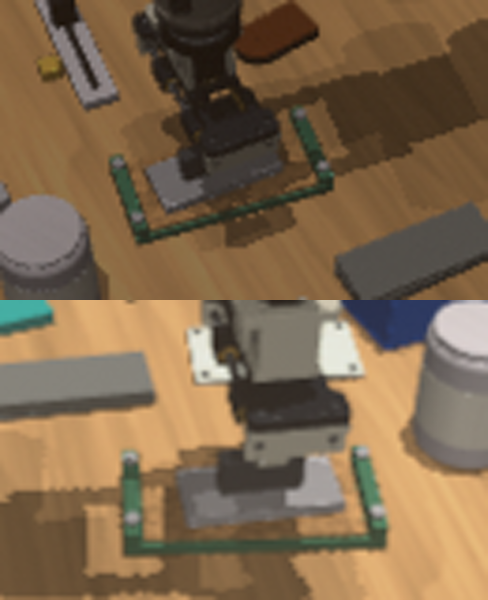

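```bash
python3 -m handwheel '{"translation": [[0,0,0],[0,0,0],[0,0,0],[0,0,0],[0,0,0],[0,0,0],[0,0,0],[0,0,0]], "twist": [0,0,0,0,0,0,0,0]}' 230; python3 - <<'E'
from h import *
c=snap('wrist','w6'); c=snap('scene','s6');snap('side','d6')
im=cv2.imread('pics/s6.png'); a=cv2.resize(im[120:200,170:300],None,fx=5,fy=5,interpolation=cv2.INTER_CUBIC)
im=cv2.imread('pics/d6.png'); b=cv2.resize(im[180:260,220:350],None,fx=5,fy=5,interpolation=cv2.INTER_CUBIC)
cv2.imwrite('pics/z9.png',cv2.resize(np.vstack([a,b]),None,fx=.75,fy=.75))
E
```

```text
time: 13.55
tool_pos: [573.9, -23.2, 51.5]
tcp_rot: [-3.14, -0.002, 1.518]
contact_force: [0.3, -0.7, 0.3]
grip_width: 9.0
```

View pics/w6.png

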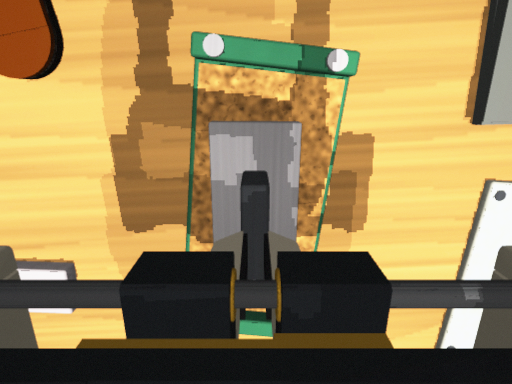

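View pics/z9.png

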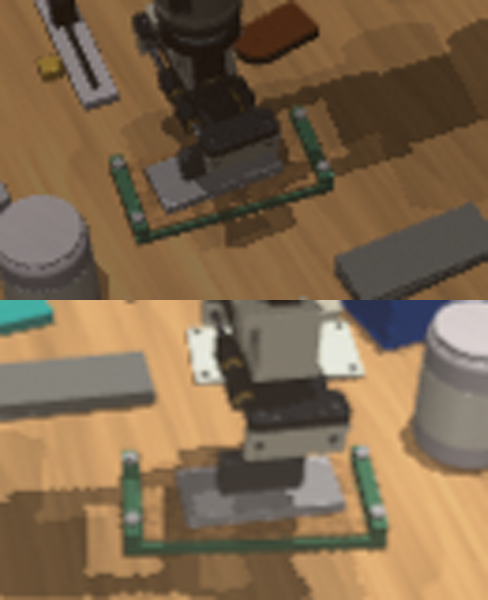

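```bash
python3 - <<'E'
from h import *
c=capture('side')
for z in (80,90,100,110,130): print(z,w2pix(c,[575,-60,z]))
print()
for z in (16,28,30,40,50,64,70,80): print(z,w2pix(c,[575,-28,z]), ((w2pix(c,[575,-28,z])[0]-220)*3.75,(w2pix(c,[575,-28,z])[1]-180)*3.75+300))
E
```

```text
80 (np.float64(293.4346196284007), np.float64(223.5293048161852))
90 (np.float64(293.64756734849794), np.float64(220.92153514798426))
100 (np.float64(293.86304270295386), np.float64(218.2828119283214))
110 (np.float64(294.0810909640024), np.float64(215.61258075089233))
130 (np.float64(294.52509276592093), np.float64(210.17530989802404))

16 (np.float64(289.2471734680136), np.float64(232.35361121201672)) (np.float64(259.67690050505104), np.float64(496.32604204506265))
28 (np.float64(289.45988849888244), np.float64(229.46564638044458)) (np.float64(260.4745818708091), np.float64(485.4961739266672))
30 (np.float64(289.4956170609832), np.float64(228.9805709703608)) (np.float64(260.60856397868696), np.float64(483.67714113885296))
40 (np.float64(289.67545885377393), np.float64(226.5389157158869)) (np.float64(261.28297070165223), np.float64(474.52093393457585))
50 (np.float64(289.8573236770674), np.float64(224.0697944148365)) (np.float64(261.96496378900287), np.float64(465.2617290556369))
64 (np.float64(290.11539863064047), np.float64(220.56599223036312)) (np.float64(262.9327448649018), np.float64(452.12247086386174))
70 (np.float64(290.2272605103458), np.float64(219.0472787982976)) (np.float64(263.3522269137967), np.float64(446.42729549361604))
80 (np.float64(290.4154035430304), np.float64(216.49292023003315)) (np.float64(264.0577632863639), np.float64(436.8484508626243))
```

```bash
python3 - <<'E'
from h import *
c=capture('wrist'); print(np.round(c['world_from_camera'],3))
for z in (30,50,54,64,80,100): print(z,w2pix(c,[574,-23,z]),w2pix(c,[574,-33,z]))
im=cv2.imread('pics/w6.png'); cv2.imwrite('pics/z10.png',cv2.resize(im[150:384,100:410],None,fx=2.5,fy=2.5,interpolation=cv2.INTER_CUBIC))
im=cv2.imread('pics/d6.png'); cv2.imwrite('pics/z11.png',cv2.resize(im[130:250,230:350],None,fx=5,fy=5,interpolation=cv2.INTER_CUBIC))
E
```

```text
[[ 5.10000e-02 -9.52000e-01 -3.01000e-01  4.91913e+02]
 [ 9.99000e-01  4.90000e-02  1.40000e-02 -1.91700e+01]
 [ 1.00000e-03 -3.02000e-01  9.53000e-01  2.25524e+02]
 [ 0.00000e+00  0.00000e+00  0.00000e+00  1.00000e+00]]
30 (np.float64(255.4004590211955), np.float64(222.60946561661734)) (np.float64(240.5576033628661), np.float64(223.32093811083163))
50 (np.float64(255.4607704508211), np.float64(235.3309741752647)) (np.float64(239.14589093072453), np.float64(236.10360042373065))
54 (np.float64(255.47429836284172), np.float64(238.1844208539421)) (np.float64(238.82926833803762), np.float64(238.97052968694578))
64 (np.float64(255.5106430434259), np.float64(245.85061560314787)) (np.float64(237.97866316274542), np.float64(246.67252229522109))
80 (np.float64(255.57760931940783), np.float64(259.9758329679835)) (np.float64(236.411574139231), np.float64(260.86207630477793))
100 (np.float64(255.68120511825143), np.float64(281.8273269519664)) (np.float64(233.98776895446488), np.float64(282.8089561959738))
```

View pics/z10.png

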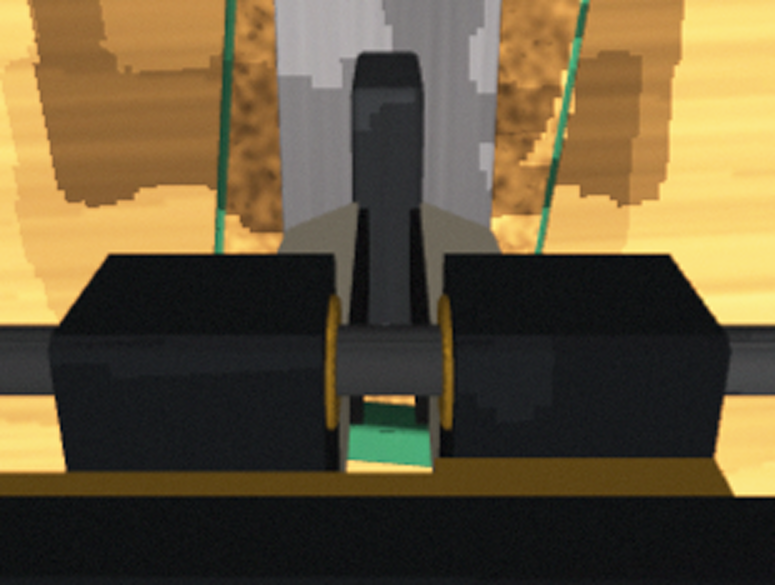

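View pics/z11.png

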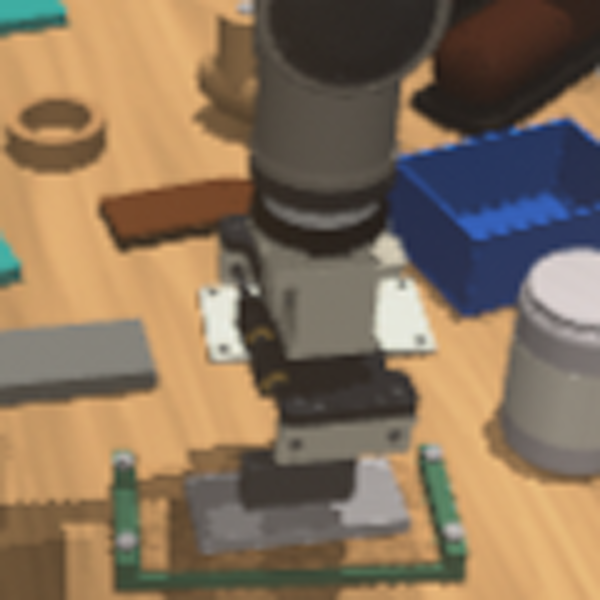

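```bash
python3 -m handwheel '{"translation": [[0,0,0],[0,0,0],[0,0,0],[0,0,0],[0,0,0],[0,0,0],[0,0,0],[0,0,0]], "twist": [0,0,0,0,0,0,0,0]}' 100; python3 - <<'E'
from h import *
c=snap('wrist','w7'); c=snap('scene','s7');snap('side','d7')
im=cv2.imread('pics/s7.png'); a=cv2.resize(im[110:190,180:280],None,fx=5,fy=5,interpolation=cv2.INTER_CUBIC)
im=cv2.imread('pics/d7.png'); b=cv2.resize(im[170:250,250:350],None,fx=5,fy=5,interpolation=cv2.INTER_CUBIC)
cv2.imwrite('pics/z12.png',np.hstack([a,b])[:,:])
E
```

```text
time: 14.8
tool_pos: [573.9, -23.2, 51.4]
tcp_rot: [-3.14, -0.002, 1.518]
contact_force: [0.0, 0.6, 0.3]
grip_width: 55.4
```

View pics/z12.png

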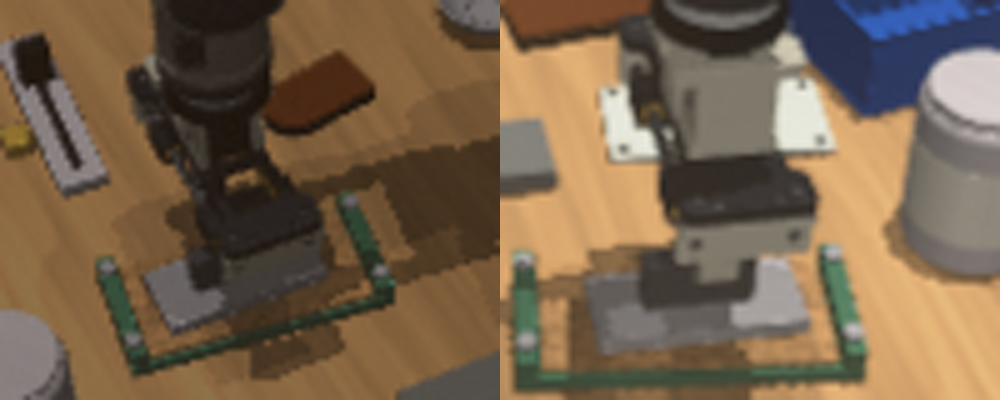

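View pics/w7.png

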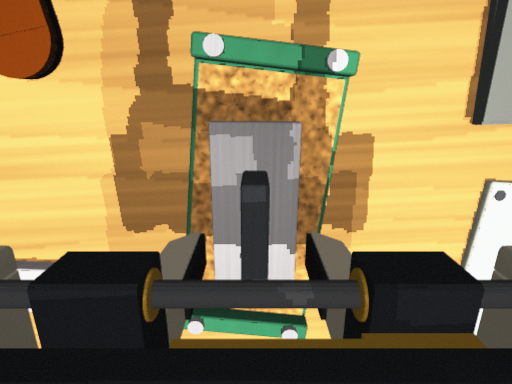

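```bash
python3 -m handwheel '{"translation": [[0,0,-0.02],[0,0,-0.02],[0,0,-0.02],[0,0,-0.02],[0,0,-0.02],[0,0,-0.02],[0,0,-0.02],[0,0,0]], "twist": [0,0,0,0,0,0,0,0]}' 150; python3 -m handwheel '{"translation": [[0,0,0],[0,0,0],[0,0,0],[0,0,0],[0,0,0],[0,0,0],[0,0,0],[0,0,0]], "twist": [0,0,0,0,0,0,0,0]}' 255;  python3 - <<'E'
from h import *
c=snap('wrist','w8'); c=snap('scene','s8');snap('side','d8')
im=cv2.imread('pics/s8.png'); a=cv2.resize(im[110:190,180:280],None,fx=5,fy=5,interpolation=cv2.INTER_CUBIC)
im=cv2.imread('pics/d8.png'); b=cv2.resize(im[170:250,250:350],None,fx=5,fy=5,interpolation=cv2.INTER_CUBIC)
cv2.imwrite('pics/z13.png',np.hstack([a,b])[:,:])
E
```

```text
time: 15.95
tool_pos: [573.7, -23.1, 28.5]
tcp_rot: [-3.139, -0.003, 1.518]
contact_force: [-0.1, 0.1, -0.0]
grip_width: 37.7
time: 16.95
tool_pos: [573.9, -23.2, 28.8]
tcp_rot: [-3.139, -0.002, 1.519]
contact_force: [0.3, 0.1, -0.1]
grip_width: 15.7
```

View pics/z13.png

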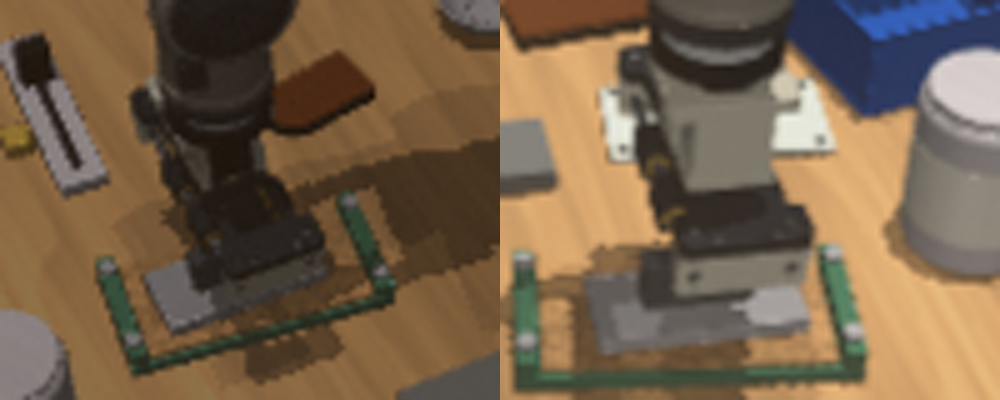

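```bash
python3 -m handwheel '{"translation": [[0,0,0],[0,0,0.02],[0,0,0.04],[0,0,0.06],[0,0,0.08],[0,0,0.08],[0,0,0.06],[0,0,0.02]], "twist": [0,0,0,0,0,0,0,0]}';  python3 - <<'E'
from h import *
c=snap('wrist','w9'); c=snap('scene','s9');snap('side','d9')
im=cv2.imread('pics/s9.png'); a=cv2.resize(im[110:190,180:280],None,fx=4,fy=4,interpolation=cv2.INTER_CUBIC)
im=cv2.imread('pics/d9.png'); b=cv2.resize(im[170:250,250:350],None,fx=4,fy=4,interpolation=cv2.INTER_CUBIC)
cv2.imwrite('pics/z14.png',np.hstack([a,b])[:,:])
E
```

```text
time: 18.1
tool_pos: [572.5, -22.9, 85.7]
tcp_rot: [-3.137, -0.003, 1.518]
contact_force: [0.2, 0.4, -5.8]
grip_width: 15.6
```

View pics/z14.png

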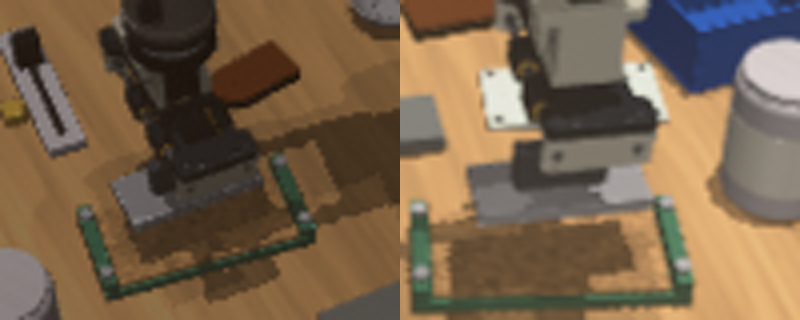

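View pics/w9.png

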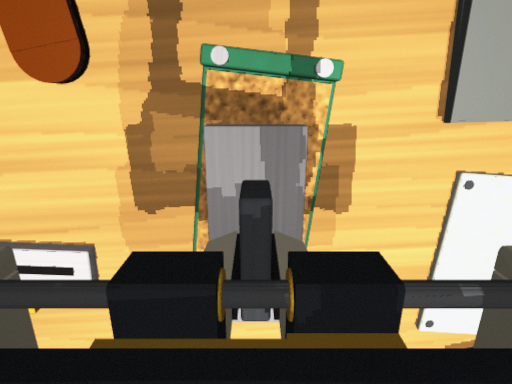

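```bash
python3 - <<'E'
from h import *
c=capture('scene')
P=[(203,170),(365,118),(397,185),(240,243)]
q=poly(c,[(u/4+160,v/4+170) for u,v in P],8); print(q.round(1).tolist(),q.mean(0),cv2.minAreaRect(q.astype(np.float32)))
P=[(400,80),(545,18),(575,65),(435,120)]
q=poly(c,[(u/4+160,v/4+170) for u,v in P],18); print('boards',q.round(1).tolist(),q.mean(0),cv2.minAreaRect(q.astype(np.float32)))
print('jar',pix2w(c,183,205,0),pix2w(c,181,182,80))
E
```

```text
[[713.9, 131.9], [559.5, 152.7], [568.7, 229.9], [718.0, 215.7]] [640.03225991 182.54166802] ((641.4920043945312, 182.61788940429688), (83.67890930175781, 155.78549194335938), 83.24110412597656)
boards [[514.1, 137.0], [358.8, 140.5], [362.9, 200.6], [507.7, 191.2]] [435.87251771 167.35110943] ((437.12939453125, 168.8459930419922), (60.16030502319336, 155.40744018554688), 88.6930160522461)
jar [7.87185920e+02 4.89847710e+01 2.27373675e-13] [765.66880661   8.38783305  80.        ]
```

```bash
python3 -m handwheel '{"translation": [[0.03,0.1,0],[0.06,0.19,0],[0.066,0.2,0],[0.066,0.2,0],[0.066,0.2,0],[0.066,0.2,0],[0.05,0.15,0],[0.02,0.05,0]], "twist": [-0.006,-0.006,-0.006,-0.006,-0.006,-0.006,-0.006,0]}';  python3 - <<'E'
from h import *
c=snap('wrist','w10'); print(get_obs()['tool_pos'])
for n in ['wrist','scene','side']:
    c=capture(n)
    for r in spot_point(n,'rest_top')[:2]: print(n,r['score'],w(c,r['position']).round(1))
E
```

```text
time: 19.3
tool_pos: [636.4, 183.6, 81.9]
tcp_rot: [-3.131, -0.005, 1.448]
contact_force: [-0.6, 0.4, -0.2]
grip_width: 0.5
[636.54426389 183.89324024  81.89705157]
scene 0.62 [644.2 177.5  10.1]
side 0.77 [647.9 183.5   5.4]
```

View pics/w10.png

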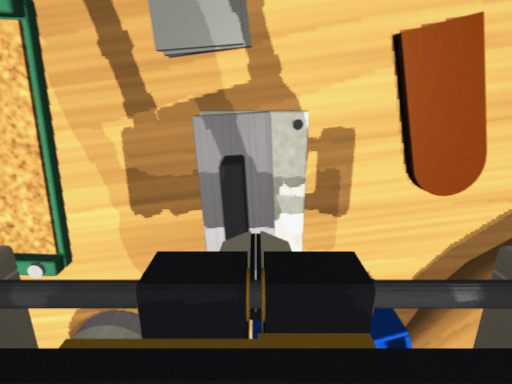

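```bash
python3 -m handwheel '{"translation": [[0,0,0.1],[0,0,0.1],[0,0,0.1],[0,0,0.1],[0,0,0.1],[0,0,0.1],[0,0,0.05],[0,0,0]], "twist": [0,0,0,0,0,0,0,0]}' 0;  python3 - <<'E'
from h import *
c=snap('wrist','w11'); c=snap('scene','s11');snap('side','d11')
im=cv2.imread('pics/s11.png'); a=cv2.resize(im[150:250,170:270],None,fx=4,fy=4,interpolation=cv2.INTER_CUBIC)
im=cv2.imread('pics/d11.png'); b=cv2.resize(im[140:240,240:340],None,fx=4,fy=4,interpolation=cv2.INTER_CUBIC)
cv2.imwrite('pics/z15.png',np.hstack([a,b])[:,:])
E
```

```text
time: 20.65
tool_pos: [636.8, 178.9, 188.9]
tcp_rot: [-3.134, -0.006, 1.443]
contact_force: [0.4, 1.0, 0.2]
grip_width: 75.5
```

View pics/z15.png

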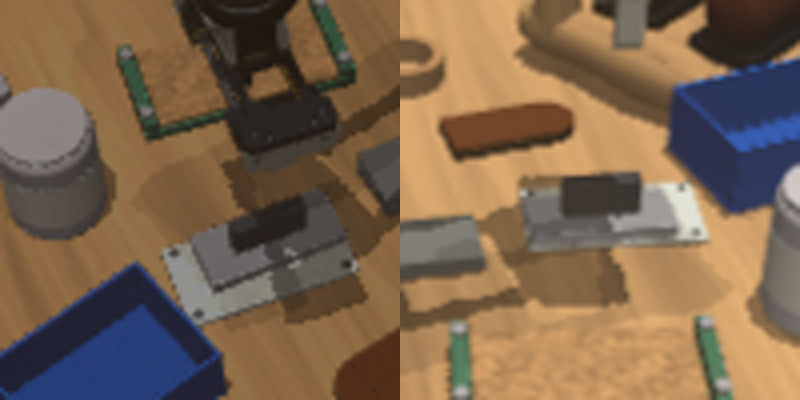

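View pics/w11.png

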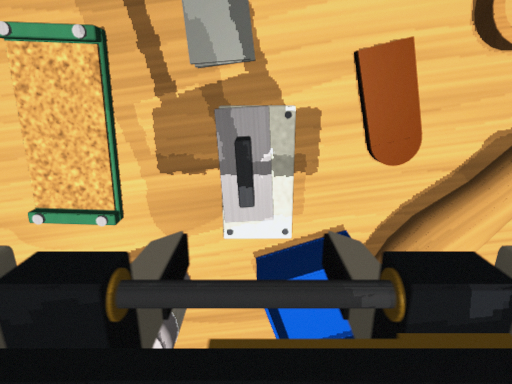

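```bash
python3 - <<'E'
from h import *
im=cv2.imread('pics/w11.png'); cv2.imwrite('pics/z16.png',cv2.resize(im[0:250,170:430],None,fx=3,fy=3,interpolation=cv2.INTER_CUBIC)[:, :])
E
```

```text
(no output)
```

View pics/z16.png

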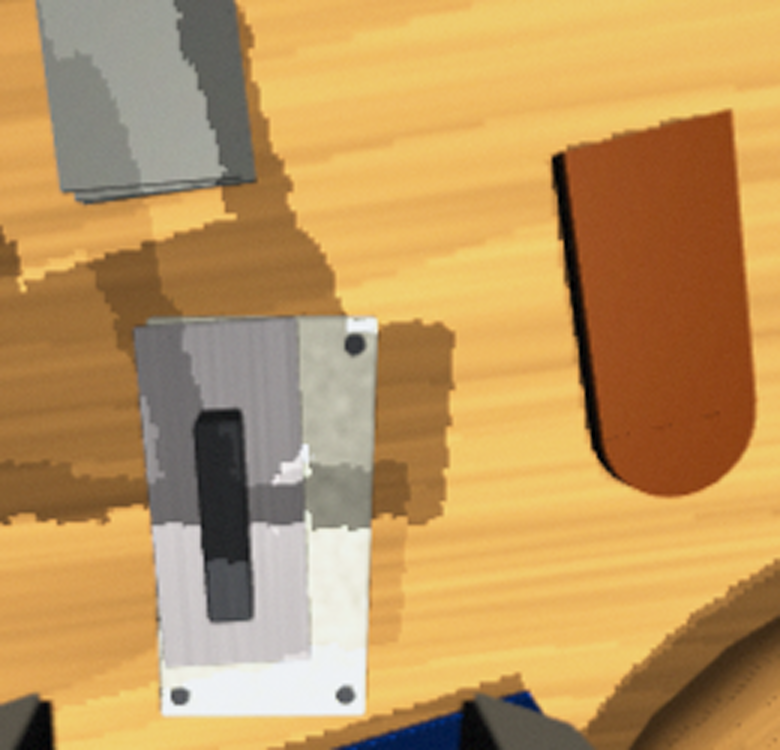

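```bash
cat >> h.py <<'E'
def rect(c,P,z,s,ox,oy):
    q=poly(c,[(u/s+ox,v/s+oy) for u,v in P],z); r=cv2.minAreaRect(q.astype(np.float32))
    print(q.round(1).tolist(),'mean',q.mean(0).round(1),'rect',np.round(r[0],1),np.round(r[1],1),round(r[2],1)); return q
E
python3 - <<'E'
from h import *
c=capture('wrist')
rect(c,[(135,325),(298,318),(312,658),(165,668)],20,3,170,0)
rect(c,[(377,318),(365,712),(162,715),(150,321)],8,3,170,0)
rect(c,[(567,150),(731,112),(754,400),(735,462),(672,496),(615,470),(603,430)],14,3,170,0)
im=c['img']; h=cv2.cvtColor(im,cv2.COLOR_RGB2HSV); m=((h[...,0]<12)&(h[...,1]>150)&(h[...,2]>100)).astype(np.uint8)
k,lab,st,ce=cv2.connectedComponentsWithStats(m)
for i in range(1,k):
    if st[i,4]>500:
        cs,_=cv2.findContours((lab==i).astype(np.uint8),cv2.RETR_EXTERNAL,cv2.CHAIN_APPROX_NONE)
        q=poly(c,cs[0].reshape(-1,2)+0.0,14).astype(np.float32); print(ce[i],st[i,4],cv2.minAreaRect(q))
for l in ['sole130_c','sole110_c','board2_c','plate_grip']:
    for r in spot_point('wrist',l)[:2]: print(l,round(r['score'],2),w(c,r['position']).round(1))
E
```

```text
[[562.1, 146.3], [567.0, 203.2], [694.6, 194.2], [691.4, 136.7]] mean [628.8 170.1] rect [628.9 170.2] [ 57.6 129.7] 85.8
[[571.0, 232.1], [726.0, 213.4], [716.6, 130.4], [561.7, 150.4]] mean [643.8 181.6] rect [643.8 181.3] [ 83.5 156.7] 83.1
[[524.2, 300.2], [519.4, 355.3], [617.0, 365.7], [639.2, 359.3], [649.3, 336.0], [636.6, 314.8], [621.0, 310.6]] mean [601.  334.6] rect [585.  334.5] [128.2  55.2] 6.1
[392.97242152 101.80246637] 4460 ((585.895751953125, 334.14678955078125), (127.73450469970703, 55.77553939819336), 6.266386985778809)
sole130_c 0.63 [587.9 337.5   7.6]
plate_grip 0.7 [632.5 163.4  41.5]
```

```bash
python3 -m handwheel '{"translation": [[-0.02,-0.02,-0.1],[-0.02,-0.02,-0.2],[-0.012,-0.02,-0.25],[0,0,-0.23],[0,0,-0.12],[0,0,-0.07],[0,0,-0.03],[0,0,0]], "twist": [0.017,0.017,0,0,0,0,0,0]}' 120
```

```text
time: 22.05
tool_pos: [628.8, 169.6, 34.0]
tcp_rot: [-3.135, -0.006, 1.498]
contact_force: [-0.5, 0.3, -0.6]
grip_width: 48.7
```

```bash
python3 -m handwheel '{"translation": [[0,0,-0.04],[0,0,-0.035],[0,0,0],[0,0,0],[0,0,0],[0,0,0],[0,0,0],[0,0,0]], "twist": [0,0,0,0,0,0,0,0]}' 120; python3 -m handwheel '{"translation": [[0,0,0],[0,0,0],[0,0,0],[0,0,0],[0,0,0],[0,0,0],[0,0,0],[0,0,0]], "twist": [0,0,0,0,0,0,0,0]}' 255
```

```text
time: 23.05
tool_pos: [630.1, 169.9, 24.4]
tcp_rot: [-3.139, -0.007, 1.498]
contact_force: [-0.1, 1.2, 0.8]
grip_width: 48.7
time: 24.05
tool_pos: [630.2, 169.7, 24.4]
tcp_rot: [-3.139, -0.006, 1.498]
contact_force: [0.2, 0.2, -1.2]
grip_width: 15.8
```

```bash
python3 -m handwheel '{"translation": [[0,0,0.03],[0,0,0.03],[0.03,0.025,0.01],[0.03,0.025,0],[0.03,0.025,0],[0,0,0],[0,0,0],[0,0,0]], "twist": [0,0,0,-0.01,-0.01,-0.01,0,0]}' 255
```

```text
time: 25.05
tool_pos: [642.6, 181.8, 32.7]
tcp_rot: [-3.134, -0.005, 1.448]
contact_force: [0.3, -0.8, -5.6]
grip_width: 15.6
```

```bash
python3 -m handwheel '{"translation": [[0,0,-0.025],[0,0,-0.02],[0,0,-0.005],[0,0,0],[0,0,0],[0,0,0],[0,0,0],[0,0,0]], "twist": [0,0,0,0,0,0,0,0]}' 255;python3 -m handwheel '{"translation": [[0,0,0],[0,0,0],[0,0,0],[0,0,0],[0,0,0],[0,0,0.1],[0,0,0.2],[0,0,0.2]], "twist": [0,0,0,0,0,0,0,0]}' 100
```

```text
time: 26.05
tool_pos: [642.5, 181.6, 24.8]
tcp_rot: [-3.133, -0.005, 1.448]
contact_force: [-1.1, 0.8, -6.1]
grip_width: 15.6
time: 27.05
tool_pos: [643.1, 181.6, 104.0]
tcp_rot: [-3.135, -0.006, 1.448]
contact_force: [0.3, 0.1, -0.0]
grip_width: 55.8
```

```bash
python3 - <<'E'
from h import *
c=capture('side')
rect(c,[(184,298),(184,364),(323,325),(300,298),(300,362)],14,3,170,220)
rect(c,[(193,163),(207,207),(293,165),(290,178),(265,148)],14,3,170,220)
c=capture('wrist'); snap('wrist','w12'); snap('scene','s12')
E
```

```text
[[358.6, -289.7], [350.9, -345.0], [461.1, -334.6], [448.9, -308.1], [436.7, -360.8]] mean [ 411.3 -327.7] rect [ 407.1 -327. ] [ 55.7 108.9] 79.5
[[385.5, -155.8], [390.3, -206.1], [473.3, -176.0], [467.4, -189.8], [452.5, -151.6]] mean [ 433.8 -175.8] rect [ 430.4 -176.9] [85.4 50.6] 5.5
```

View pics/w12.png

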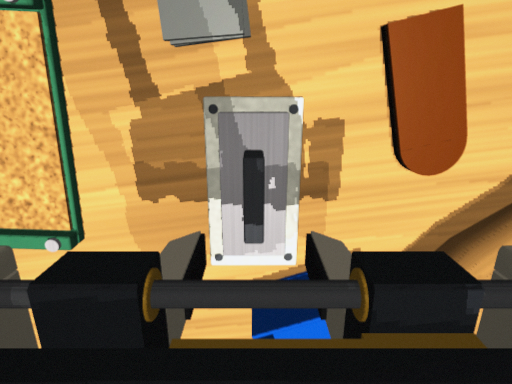

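View pics/s12.png

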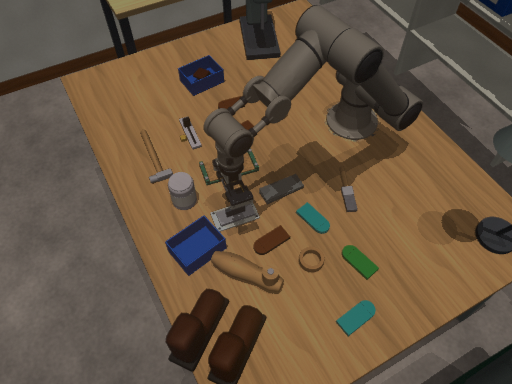

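```bash
python3 - <<'E'
from h import *
c=capture('scene')
for n,u,v,z in [('last tip',213,262,30),('last upper',240,257,40),('last mid',250,262,40),('last knob',271,268,70),('last knob L',265,275,40),('ring',300,255,20),('ringtop',311,250,25),('tray corner near',226,243,40),('tray r',197,220,40),('tray bottom',195,270,0)]: print(n,pix2w(c,u,v,z).round())
E
```

```text
last tip [795. 323.  30.]
last upper [710. 354.  40.]
last mid [690. 386.  40.]
last knob [648. 450.  70.]
last knob L [670. 450.  40.]
ring [526. 436.  20.]
ringtop [485. 440.  25.]
tray corner near [727. 285.  40.]
tray r [775. 156.  40.]
tray bottom [856. 306.   0.]
```

```bash
python3 -m handwheel '{"translation": [[-0.03,0.08,0],[-0.06,0.16,0],[-0.065,0.18,-0.02],[-0.065,0.18,-0.06],[-0.065,0.18,-0.06],[-0.05,0.14,-0.06],[-0.03,0.07,-0.05],[-0.01,0.02,-0.02]], "twist": [0.02,0.02,0.02,0.02,0.02,0.02,0.02,0]}' 45; python3 - <<'E'
from h import *
c=snap('wrist','w13'); print(get_obs()['tool_pos'],get_obs()['tcp_rot'])
im=cv2.imread('pics/w13.png'); cv2.imwrite('pics/z17.png',cv2.resize(im[0:300,130:380],None,fx=2.6,fy=2.6,interpolation=cv2.INTER_CUBIC))
E
```

```text
time: 28.3
tool_pos: [578.5, 340.2, 52.1]
tcp_rot: [-3.121, -0.002, 1.684]
contact_force: [0.1, -0.0, -0.1]
grip_width: 75.7
[578.30394402 340.20217847  51.8671104 ] [-3.12036097e+00 -2.44306779e-03  1.68338425e+00]
```

View pics/w13.png

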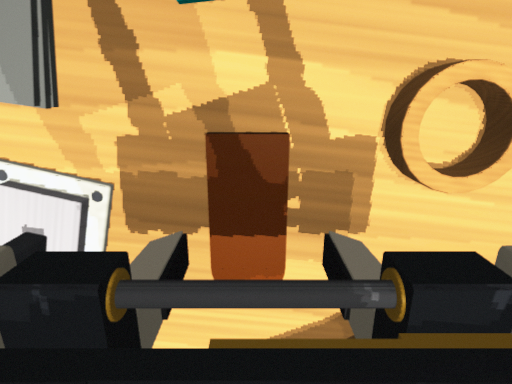

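```bash
python3 -m handwheel '{"translation": [[0.025,-0.02,0],[0.02,-0.015,-0.05],[0,0,-0.07],[0,0,-0.07],[0,0,-0.05],[0,0,-0.03],[0,0,-0.02],[0,0,0]], "twist": [-0.001,0,0,0,0,0,0,0]}' 45; python3 -m handwheel '{"translation": [[0,0,-0.02],[0,0,-0.02],[0,0,-0.02],[0,0,0],[0,0,0],[0,0,0],[0,0,0],[0,0,0]], "twist": [0,0,0,0,0,0,0,0]}' 45; python3 - <<'E'
from h import *
c=snap('wrist','w14'); print(get_obs()['tool_pos'],get_obs()['tcp_rot'])
E
```

```text
time: 29.35
tool_pos: [587.1, 331.9, 5.6]
tcp_rot: [-3.121, -0.002, 1.678]
contact_force: [-0.4, -0.3, 0.4]
grip_width: 76.2
time: 30.35
tool_pos: [587.6, 332.2, -3.1]
tcp_rot: [-3.123, -0.003, 1.678]
contact_force: [0.0, 0.5, 0.6]
grip_width: 75.7
[587.63933186 332.22242735  -3.05015181] [-3.12276090e+00 -2.53876241e-03  1.67796702e+00]
```

View pics/w14.png

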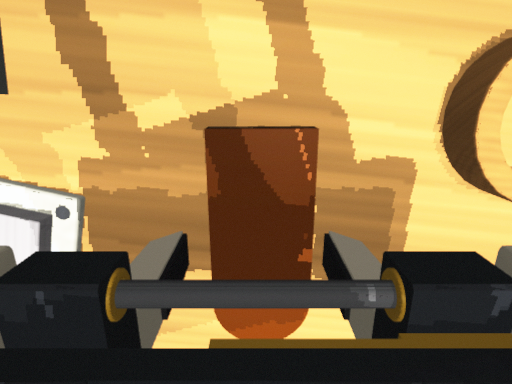

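```bash
python3 -m handwheel '{"translation": [[0,0,-0.015],[0,0,-0.015],[0,0,-0.01],[0,0,0],[0,0,0],[0,0,0],[0,0,0],[0,0,0]], "twist": [0,0,0,0,0,0,0,0]}' 45; python3 -m handwheel '{"translation": [[0,0,-0.01],[0,0,-0.01],[0,0,-0.01],[0,0,0],[0,0,0],[0,0,0],[0,0,0],[0,0,0]], "twist": [0,0,0,0,0,0,0,0]}' 45
```

```text
time: 31.4
tool_pos: [587.6, 332.2, -9.5]
tcp_rot: [-3.123, -0.003, 1.678]
contact_force: [0.5, 0.5, -0.1]
grip_width: 75.6
time: 32.4
tool_pos: [587.6, 332.3, -14.3]
tcp_rot: [-3.123, -0.003, 1.678]
contact_force: [0.2, 0.0, -0.2]
grip_width: 75.7
```

```bash
python3 -m handwheel '{"translation": [[0,0,-0.01],[0,0,-0.008],[0,0,0],[0,0,0],[0,0,0],[0,0,0],[0,0,0],[0,0,0]], "twist": [0,0,0,0,0,0,0,0]}' 45; python3 - <<'E'
from h import *
snap('side','d15')
im=cv2.imread('pics/d15.png'); cv2.imwrite('pics/z18.png',cv2.resize(im[100:220,220:340],None,fx=5,fy=5,interpolation=cv2.INTER_CUBIC))
E
```

```text
time: 33.4
tool_pos: [587.9, 332.3, -16.0]
tcp_rot: [-3.124, -0.003, 1.678]
contact_force: [-0.3, 0.0, 1.6]
grip_width: 75.4
```

View pics/z18.png

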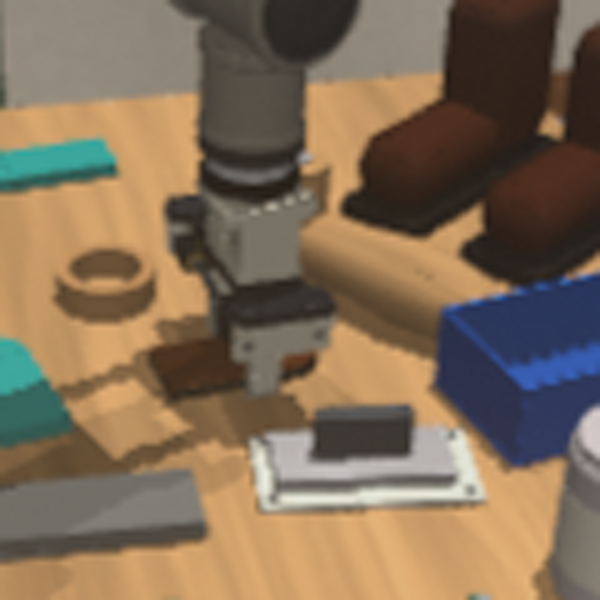

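```bash
python3 -m handwheel '{"translation": [[0,0.01,0.025],[-0.008,0.005,0.005],[-0.006,0,0],[0,0,0],[0,0,0],[0,0,0],[0,0,0],[0,0,0]], "twist": [0,0,0,0,0,0,0,0]}' 45;  python3 -m handwheel '{"translation": [[0,0,0],[0,0,0],[0,0,0],[0,0,0],[0,0,0],[0,0,0],[0,0,0],[0,0,0]], "twist": [0,0,0,0,0,0,0,0]}' 255; python3 - <<'E'
from h import *
c=snap('wrist','w16'); print(get_obs()['tool_pos'],get_obs()['tcp_rot'])
im=cv2.imread('pics/w16.png'); cv2.imwrite('pics/z19.png',cv2.resize(im[90:384,150:370],None,fx=2,fy=2,interpolation=cv2.INTER_CUBIC))
E
```

```text
time: 34.45
tool_pos: [585.4, 334.7, -11.7]
tcp_rot: [-3.123, -0.002, 1.678]
contact_force: [0.4, -0.4, -0.3]
grip_width: 75.8
time: 35.45
tool_pos: [585.4, 334.7, -11.8]
tcp_rot: [-3.123, -0.002, 1.678]
contact_force: [-0.4, 0.3, -0.3]
grip_width: 56.8
[585.38867347 334.68569659 -11.76836024] [-3.12290113e+00 -2.47418356e-03  1.67801679e+00]
```

View pics/z19.png

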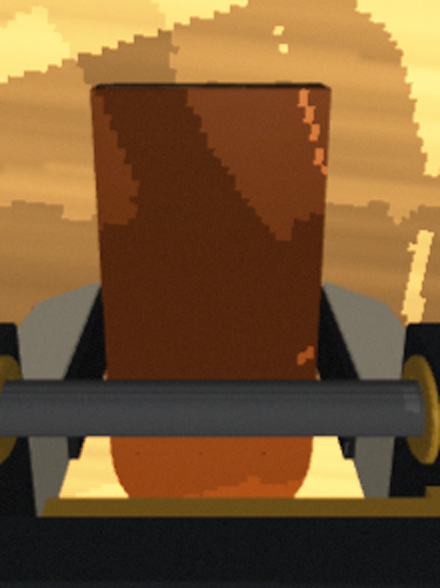

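```bash
python3 - <<'E'
from h import *
c=capture('wrist')
q=rect(c,[(94,87),(329,86)],14,2,150,90); t=get_obs()['tool_pos']; y=get_obs()['tcp_rot'][2]-np.pi/2
e=np.array([np.cos(y),np.sin(y)]); n=np.array([-e[1],e[0]]); d=q.mean(0)-t[:2]; print(d@e,d@n)
E
python3 -m handwheel '{"translation": [[0,0,0.02],[0,0,0.04],[0,0,0.08],[0,0,0.12],[0,0,0.14],[0,0,0.1],[0,0,0.05],[0,0,0]], "twist": [0,0,0,0,0,0,0,0]}'
```

```text
[[524.5, 300.5], [518.4, 355.4]] mean [521.4 327.9] rect [521.4 327.9] [55.2  0. ] 96.4
-64.27055796167147 0.13384724762647446
time: 36.55
tool_pos: [585.8, 334.8, 78.2]
tcp_rot: [-3.126, -0.003, 1.678]
contact_force: [-0.1, -0.5, -0.9]
grip_width: 56.6
```

```bash
python3 -m handwheel '{"translation": [[-0.015,-0.15,0],[-0.015,-0.3,0],[-0.015,-0.38,0],[-0.015,-0.38,0],[-0.015,-0.38,0],[-0.015,-0.35,0],[-0.015,-0.2,0],[0,-0.1,0]], "twist": [-0.024,-0.024,-0.024,-0.024,-0.024,-0.024,-0.02,0]}'; python3 - <<'E'
from h import *
c=snap('wrist','w17'); print(get_obs()['tool_pos'],get_obs()['tcp_rot'])
E
```

```text
time: 37.55
tool_pos: [564.7, -9.6, 72.4]
tcp_rot: [-3.118, -0.002, 1.416]
contact_force: [0.9, 0.6, -1.0]
grip_width: 56.4
[564.96493466 -10.81538884  72.37239013] [-3.11786658e+00 -1.55174177e-03  1.41598301e+00]
```

View pics/w17.png

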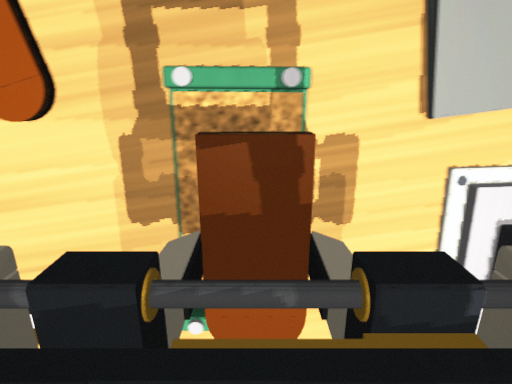

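```bash
python3 - <<'E'
from h import *
c=capture('wrist')
q=poly(c,[(180.5,76),(291.5,76),(196,327)],27); print(q.round(1))
ctr=(q[1]+q[2])/2; d=q[2]-q[0]; print(ctr, np.degrees(np.arctan2(d[1],d[0])), np.linalg.norm(d), np.degrees(np.arctan2(*(q[1]-q[0])[::-1])))
print(get_obs()['tool_pos'],get_obs()['tcp_rot'])
E
```

```text
[[463.8 -45.1]
 [475.   27.4]
 [658.8 -75.5]]
[566.93554398 -24.06646407] -8.866648637627828 197.3989757519012 81.19600360478215
[565.14363899  -9.19225233  72.48486201] [-3.11807540e+00 -2.28313999e-03  1.41618801e+00]
```

```bash
python3 -m handwheel '{"translation": [[0.005,-0.05,0],[0.005,-0.045,0],[0,0,-0.05],[0,0,-0.08],[0,0,-0.08],[0,0,-0.06],[0,0,-0.03],[0,0,0]], "twist": [0,0,0,0,0,0,0,0]}'; python3 -m handwheel '{"translation": [[0,0,0],[0,0,0],[0,0,0],[0,0,0],[0,0,0],[0,0,0],[0,0,0],[0,0,0]], "twist": [0,0,0,0,0,0,0,0]}'
```

```text
time: 38.65
tool_pos: [566.1, -19.9, 22.8]
tcp_rot: [-3.115, -0.003, 1.422]
contact_force: [0.1, 1.5, -0.6]
grip_width: 56.6
time: 39.65
tool_pos: [567.0, -20.1, 24.1]
tcp_rot: [-3.118, -0.003, 1.422]
contact_force: [-0.8, -0.3, -0.5]
grip_width: 56.7
```

```bash
python3 -m handwheel '{"translation": [[-0.001,-0.012,0],[0,-0.011,-0.02],[0,0,-0.03],[0,0,-0.03],[0,0,-0.02],[0,0,-0.01],[0,0,0],[0,0,0]], "twist": [-0.003,-0.003,0,0,0,0,0,0]}'; python3 - <<'E'
from h import *
c=snap('wrist','w18'); print(get_obs()['tool_pos'],get_obs()['tcp_rot'],get_obs()['contact_force'])
E
```

```text
time: 40.65
tool_pos: [566.6, -23.8, 6.0]
tcp_rot: [-3.117, -0.003, 1.412]
contact_force: [0.8, 0.2, -0.7]
grip_width: 56.5
[566.63596174 -23.76485854   6.00542209] [-3.11709821 -0.00321158  1.41179358] [ 0.2816409   0.28517035 -0.20885015]
```

View pics/w18.png

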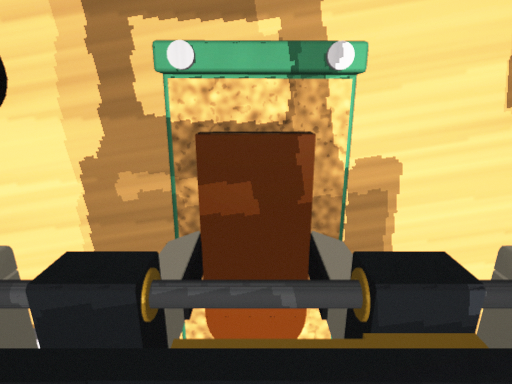

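```bash
python3 - <<'E'
from h import *
c=capture('wrist')
q=poly(c,[(180,55),(341,54.5)],27); print(q.round(1), q.mean(0), np.linalg.norm(q[0]-q[1]),np.degrees(np.arctan2(*(q[1]-q[0])[::-1])))
q2=poly(c,[(197,134),(314,134)],30); print(q2.round(1),q2.mean(0))
a=math.radians(-9); print(q.mean(0)+98.7*np.array([np.cos(a),np.sin(a)]))
m=q2.mean(0)+65*np.array([np.cos(a),np.sin(a)]); print(m)
E
```

```text
[[463.7 -42. ]
 [475.   30.3]] [469.36600509  -5.8586282 ] 73.24687670132887 81.13857855559863
[[499.5 -41.2]
 [508.3  13.9]] [503.86219102 -13.65099695]
[566.8508443 -21.2987099]
[568.06193316 -23.81923718]
```

```bash
python3 -m handwheel '{"translation": [[-0.006,0.014,0],[0,0,0],[0,0,-0.004],[0,0,0],[0,0,0],[0,0,0],[0,0,0],[0,0,0]], "twist": [0,0,0,0,0,0,0,0]}'; python3 -m handwheel '{"translation": [[0,0,0],[0,0,0],[0,0,0],[0,0,0],[0,0,0.03],[0,0,0.1],[0,0,0.2],[0,0,0.3]], "twist": [0,0,0,0,0,0,0,0]}' 60
```

```text
time: 41.75
tool_pos: [565.8, -21.5, 5.6]
tcp_rot: [-3.118, -0.003, 1.412]
contact_force: [0.3, -0.2, -1.2]
grip_width: 57.0
time: 42.75
tool_pos: [564.1, -21.3, 102.1]
tcp_rot: [-3.112, -0.003, 1.412]
contact_force: [1.1, -0.3, 1.3]
grip_width: 70.4
```

```bash
python3 -m handwheel '{"translation": [[-0.03,0.03,0.1],[-0.06,0.06,0.15],[-0.06,0.08,0.15],[-0.06,0.1,0.1],[-0.06,0.1,0.05],[-0.03,0.06,0],[-0.01,0.02,0],[0,0,0]], "twist": [0,0,0,0,0,0,0,0]}' 0; python3 - <<'E'
from h import *
c=snap('wrist','w19'); print(get_obs()['tool_pos'],get_obs()['tcp_rot'],get_obs()['contact_force'])
im=cv2.imread('pics/w19.png'); cv2.imwrite('pics/z20.png',cv2.resize(im[0:290,130:512],None,fx=2,fy=2,interpolation=cv2.INTER_CUBIC))
E
```

```text
time: 43.75
tool_pos: [514.8, 50.1, 190.4]
tcp_rot: [-3.116, -0.003, 1.412]
contact_force: [0.5, -0.6, -0.1]
grip_width: 92.1
[514.88081315  49.90776054 190.34726038] [-3.11568527 -0.00311882  1.41206695] [-0.82410511  0.21347449 -0.56600134]
```

View pics/z20.png

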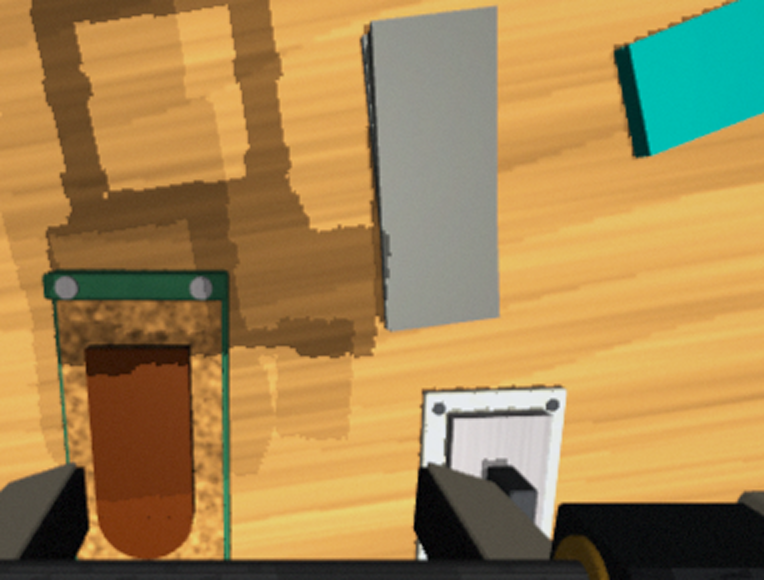

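```bash
python3 - <<'E'
from h import *
c=capture('wrist')
rect(c,[(372,22),(497,8),(499,316),(388,330)],18,2,130,0)
q=rect(c,[(66,288),(201,288)],27,2,130,0)
s=rect(c,[(86,346),(190,346),(192,500),(97,500),(143,558)],30,2,130,0)
a=math.radians(-9);e=np.array([np.cos(a),np.sin(a)]); print(q.mean(0)+98.7*e, s[:2].mean(0)+65*e, s[4]-65*e)
E
```

```text
[[361.6, 135.4], [365.1, 196.8], [518.6, 190.5], [516.7, 128.3]] mean [440.5 162.8] rect [440.6 162.9] [ 62.1 155.3] 87.4
[[464.6, -42.1], [476.0, 29.5]] mean [470.3  -6.3] rect [470.3  -6.3] [72.5  0. ] -99.0
[[496.9, -37.9], [505.8, 18.2], [597.0, 2.4], [588.1, -52.7], [630.2, -33.9]] mean [563.6 -20.8] rect [566.  -20.3] [ 56.8 131.1] 80.8
[567.80639655 -21.74284301] [565.54102789 -20.01384728] [565.9850437  -23.70996925]
```

```bash
python3 -m handwheel '{"translation": [[-0.05,0.06,-0.05],[-0.08,0.11,-0.15],[-0.09,0.14,-0.2],[-0.09,0.15,-0.2],[-0.08,0.14,-0.2],[-0.05,0.09,-0.15],[-0.03,0.04,-0.08],[-0.01,0.01,-0.03]], "twist": [0.012,0.012,0.012,0.012,0.012,0.012,0,0]}' 35; python3 - <<'E'
from h import *
c=snap('wrist','w20'); print(get_obs()['tool_pos'],get_obs()['tcp_rot'],get_obs()['contact_force'])
E
```

```text
time: 44.85
tool_pos: [437.2, 163.7, 23.9]
tcp_rot: [-3.114, -0.003, 1.529]
contact_force: [0.1, 0.1, 0.4]
grip_width: 79.3
[437.04763097 163.62132977  23.72709886] [-3.11321027e+00 -2.61266161e-03  1.52906603e+00] [-1.04277722 -0.26551976 -1.12761693]
```

View pics/w20.png

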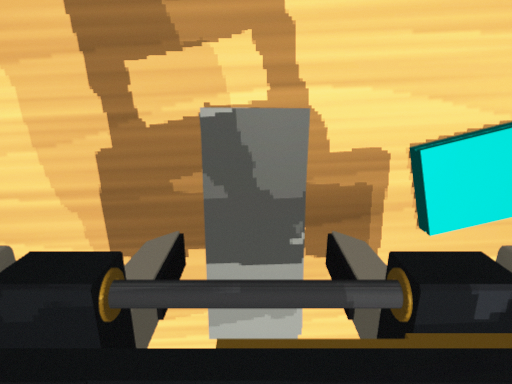

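```bash
python3 -m handwheel '{"translation": [[0.012,-0.004,-0.02],[0.01,0,-0.03],[0,0,-0.04],[0,0,-0.03],[0,0,-0.015],[0,0,0],[0,0,0],[0,0,0]], "twist": [-0.002,0,0,0,0,0,0,0]}' 35
```

```text
time: 45.9
tool_pos: [443.0, 162.0, 3.8]
tcp_rot: [-3.117, -0.003, 1.523]
contact_force: [0.7, -0.2, -0.8]
grip_width: 79.3
```

```bash
python3 -m handwheel '{"translation": [[-0.01,0.004,-0.02],[-0.005,0,-0.015],[0,0,-0.005],[0,0,0],[0,0,0],[0,0,0],[0,0,0],[0,0,0]], "twist": [0,0,0,0,0,0,0,0]}' 35
```

```text
time: 46.9
tool_pos: [440.7, 162.7, -2.4]
tcp_rot: [-3.118, -0.004, 1.524]
contact_force: [0.3, -0.2, -0.1]
grip_width: 79.2
```

```bash
python3 -m handwheel '{"translation": [[0,0,0],[0,0,0],[0,0,0],[0,0,0],[0,0,0],[0,0,0],[0,0,0],[0,0,0]], "twist": [0,0,0,0,0,0,0,0]}' 255; python3 - <<'E'
from h import *
c=snap('wrist','w21'); snap('side','d21')
print(get_obs()['tool_pos'],get_obs()['tcp_rot'])
im=cv2.imread('pics/w21.png'); a=cv2.resize(im[80:384,150:370],None,fx=2,fy=2,interpolation=cv2.INTER_CUBIC)
im=cv2.imread('pics/d21.png'); b=cv2.resize(im[140:240,190:270],None,fx=5,fy=6.08,interpolation=cv2.INTER_CUBIC)
cv2.imwrite('pics/z21.png',np.hstack([a,b[:608]])[:600,:800])
E
```

```text
time: 47.9
tool_pos: [440.8, 162.7, -2.4]
tcp_rot: [-3.118, -0.004, 1.524]
contact_force: [0.7, -0.0, 0.2]
grip_width: 60.9
[440.74912806 162.74392447  -2.39735661] [-3.11801383 -0.00353372  1.52353337]
```

View pics/z21.png

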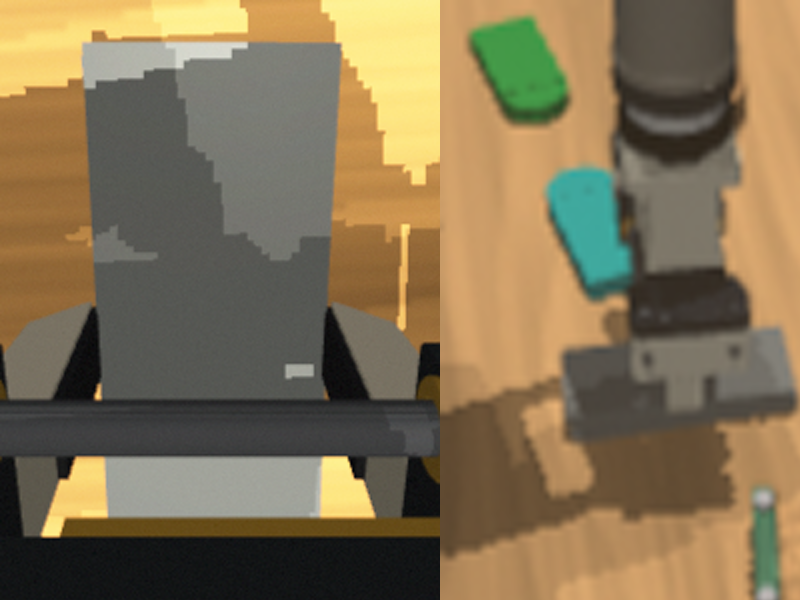

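```bash
python3 - <<'E'
from h import *
c=capture('wrist')
q=rect(c,[(84,43),(341,43)],18,2,150,80); t=get_obs()['tool_pos']; y=get_obs()['tcp_rot'][2]-np.pi/2
e=np.array([np.cos(y),np.sin(y)]); n=np.array([-e[1],e[0]]); d=q.mean(0)-t[:2]; print(d@e,d@n)
E
python3 -m handwheel '{"translation": [[0,0,0.02],[0,0,0.04],[0,0,0.08],[0,0,0.12],[0,0,0.14],[0,0,0.1],[0,0,0.05],[0,0,0]], "twist": [0,0,0,0,0,0,0,0]}'; python3 - <<'E'
from h import *
c=snap('wrist','w22'); snap('side','d22')
im=cv2.imread('pics/w22.png'); a=cv2.resize(im[80:384,150:370],None,fx=2,fy=2,interpolation=cv2.INTER_CUBIC)
im=cv2.imread('pics/d22.png'); b=cv2.resize(im[140:240,190:270],None,fx=5,fy=6.08,interpolation=cv2.INTER_CUBIC)
cv2.imwrite('pics/z22.png',np.hstack([a,b[:608]])[:600,:800])
E
```

```text
[[361.0, 136.3], [363.8, 197.3]] mean [362.4 166.8] rect [362.4 166.8] [61.  0.] -92.6
-78.492466773643 0.3692226310660779
time: 49.05
tool_pos: [440.9, 162.8, 86.5]
tcp_rot: [-3.12, -0.004, 1.524]
contact_force: [-0.2, 0.5, -1.2]
grip_width: 61.0
```

View pics/z22.png

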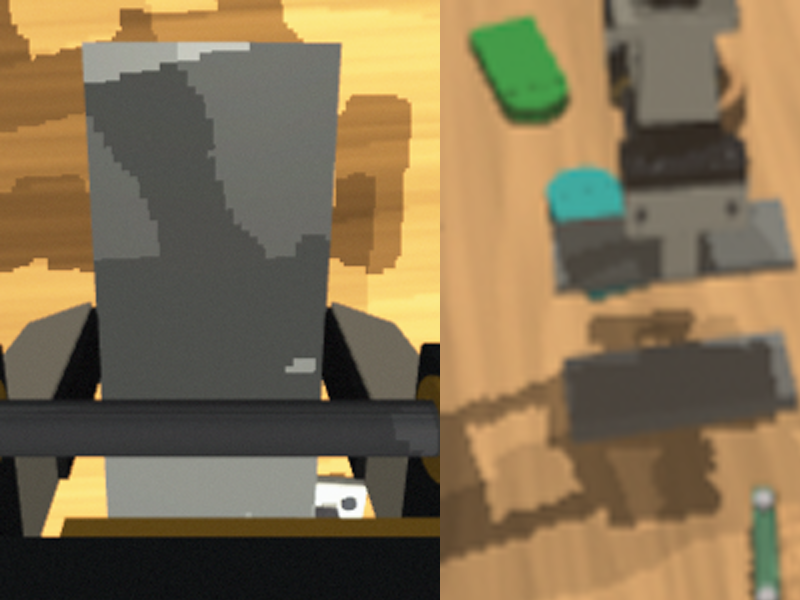

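```bash
python3 -m handwheel '{"translation": [[0.05,-0.08,0],[0.12,-0.18,0],[0.15,-0.22,0],[0.16,-0.23,0],[0.15,-0.22,0],[0.12,-0.18,0],[0.07,-0.09,0],[0.02,-0.03,0]], "twist": [-0.012,-0.012,-0.012,-0.012,-0.012,-0.012,0,0]}'; python3 -m handwheel '{"translation": [[0,0,0],[0,0,-0.05],[0,0,-0.08],[0,0,-0.08],[0,0,-0.06],[0,0,-0.04],[0,0,-0.02],[0,0,0]], "twist": [0,0,0,0,0,0,0,0]}'; python3 - <<'E'
from h import *
c=snap('wrist','w23'); print(get_obs()['tool_pos'],get_obs()['tcp_rot'],get_obs()['contact_force'])
E
```

```text
time: 50.15
tool_pos: [568.8, -33.0, 80.6]
tcp_rot: [-3.111, -0.002, 1.402]
contact_force: [-0.2, -0.9, -1.6]
grip_width: 61.3
time: 51.15
tool_pos: [566.5, -29.8, 26.7]
tcp_rot: [-3.107, -0.003, 1.406]
contact_force: [-0.0, -0.8, 0.4]
grip_width: 61.6
[566.62902012 -29.81846475  26.85485667] [-3.10727554e+00 -3.01439888e-03  1.40580558e+00] [-1.38606091 -1.33696203 -0.32963036]
```

View pics/w23.png

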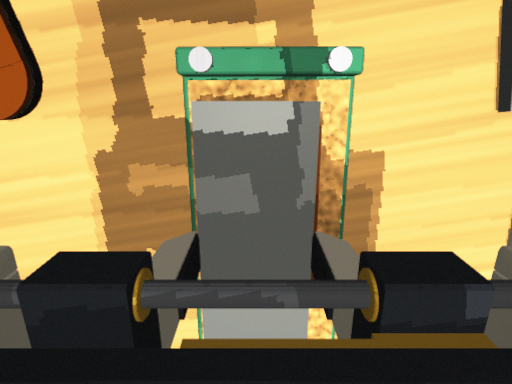

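```bash
python3 -m handwheel '{"translation": [[0.006,0.028,0],[0,0.024,-0.01],[0,0,-0.01],[0,0,0],[0,0,0],[0,0,0],[0,0,0],[0,0,0]], "twist": [0.005,0,0,0,0,0,0,0]}'; python3 - <<'E'
from h import *
c=snap('wrist','w24'); print(get_obs()['tool_pos'],get_obs()['tcp_rot'],get_obs()['contact_force'])
im=cv2.imread('pics/w24.png'); cv2.imwrite('pics/z24.png',cv2.resize(im[20:300,130:400],None,fx=2.1,fy=2.1,interpolation=cv2.INTER_CUBIC))
E
```

```text
time: 52.2
tool_pos: [568.2, -21.6, 24.6]
tcp_rot: [-3.109, -0.003, 1.414]
contact_force: [0.4, 0.6, -0.1]
grip_width: 60.9
[568.22710813 -21.60590138  24.56680713] [-3.10912837e+00 -2.98216096e-03  1.41418079e+00] [ 0.6326984   0.649949   -0.85793361]
```

View pics/z24.png

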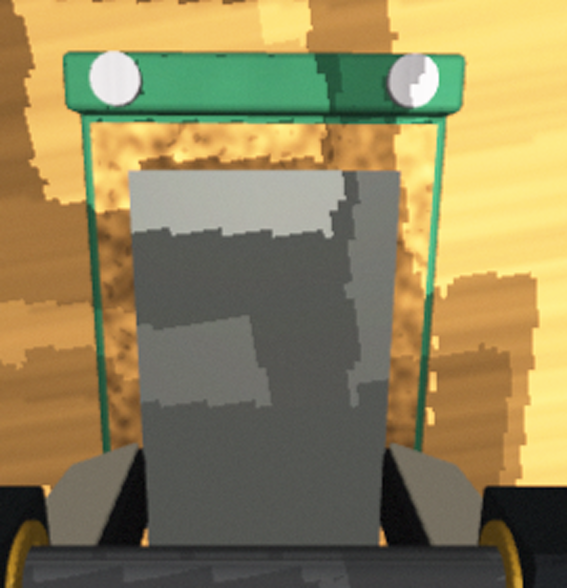

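```bash
python3 -m handwheel '{"translation": [[-0.003,0,-0.02],[0,0,-0.02],[0,0,-0.01],[0,0,-0.005],[0,0,0],[0,0,0],[0,0,0],[0,0,0]], "twist": [0,0,0,0,0,0,0,0]}'
```

```text
time: 53.25
tool_pos: [567.7, -21.6, 15.8]
tcp_rot: [-3.109, -0.003, 1.414]
contact_force: [-0.6, -0.0, 0.5]
grip_width: 61.3
```

```bash
python3 -m handwheel '{"translation": [[0,0,0],[0,0,0],[0,0,0],[0,0,0],[0,0,0.01],[0,0,0.1],[0,0,0.2],[0,0,0.3]], "twist": [0,0,0,0,0,0,0,0]}' 35; python3 - <<'E'
from h import *
c=snap('wrist','w25'); print(get_obs()['tool_pos'],get_obs()['tcp_rot'],get_obs()['contact_force'])
im=cv2.imread('pics/w25.png'); cv2.imwrite('pics/z25.png',cv2.resize(im[20:300,130:400],None,fx=2.1,fy=2.1,interpolation=cv2.INTER_CUBIC))
E
```

```text
time: 54.25
tool_pos: [565.7, -21.3, 108.6]
tcp_rot: [-3.103, -0.003, 1.414]
contact_force: [0.5, -0.1, 0.6]
grip_width: 79.1
[569.40007585 -21.86976273 115.66498996] [-3.11445766e+00 -2.87583283e-03  1.41423411e+00] [ 2.96219511 -0.0241541   5.62648426]
```

View pics/w25.png

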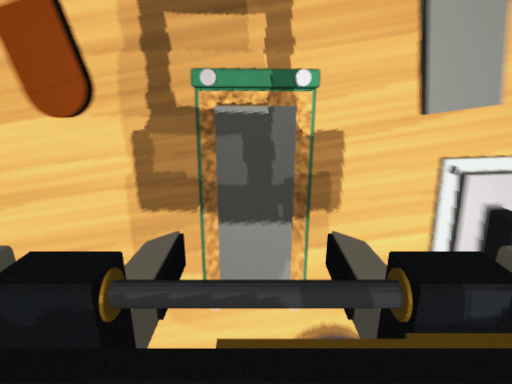

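```bash
python3 -m handwheel '{"translation": [[-0.06,-0.1,0.05],[-0.1,-0.22,0.1],[-0.13,-0.3,0.1],[-0.14,-0.32,0.05],[-0.14,-0.32,0],[-0.13,-0.3,0],[-0.09,-0.2,0],[-0.04,-0.09,0]], "twist": [0,0,0,0,0,0,0,0]}' 35; python3 -m handwheel '{"translation": [[0,0,0],[0,0,0],[0,0,0],[0,0,0],[0,0,0],[0,0,0],[0,0,0],[0,0,0]], "twist": [0,0,0,0,0,0,0,0]}' 35; python3 - <<'E'
from h import *
c=snap('wrist','w26'); print(get_obs()['tool_pos'],get_obs()['tcp_rot'],get_obs()['contact_force'])
im=c['img']; h=cv2.cvtColor(im,cv2.COLOR_RGB2HSV); m=((h[...,0]<12)&(h[...,1]>150)&(h[...,2]>60)).astype(np.uint8)
k,lab,st,ce=cv2.connectedComponentsWithStats(m)
for i in range(1,k):
    if st[i,4]>500:
        cs,_=cv2.findContours((lab==i).astype(np.uint8),cv2.RETR_EXTERNAL,cv2.CHAIN_APPROX_NONE)
        q=poly(c,cs[0].reshape(-1,2)+0.0,14).astype(np.float32); print(ce[i],st[i,:],cv2.minAreaRect(q))
for l in ['sole110_c','sole90_c']:
    for r in spot_point('wrist',l)[:2]: print(l,round(r['score'],2),w(c,r['position']).round(1))
E
```

```text
time: 55.3
tool_pos: [434.8, -310.2, 165.8]
tcp_rot: [-3.116, -0.001, 1.415]
contact_force: [0.5, 0.2, -0.7]
grip_width: 79.4
time: 56.3
tool_pos: [435.8, -306.8, 165.7]
tcp_rot: [-3.115, -0.003, 1.418]
contact_force: [-0.3, -0.0, 0.1]
grip_width: 79.5
[ 435.76248222 -306.82013291  165.6926986 ] [-3.11511909e+00 -2.95639543e-03  1.41839758e+00] [-0.964051   -0.70908828 -0.25907491]
[235.81946584 147.98587571] [ 210  100   52  104 3894] ((406.68212890625, -322.7021484375), (52.80900955200195, 107.99028778076172), 80.85148620605469)
[382.69514641 150.54231849] [ 352  105   57   88 2493] ((428.1648864746094, -171.50205993652344), (89.28874206542969, 50.52579116821289), 7.520872592926025)
[ 48.41829804 227.28405913] [  12  195   75   56 2503] ((460.0008544921875, -544.2501831054688), (63.829063415527344, 58.20620346069336), 34.67917251586914)
sole110_c 0.92 [ 407.4 -323.4    6.5]
sole90_c 0.65 [ 434.3 -170.9    6.3]
```

View pics/w26.png

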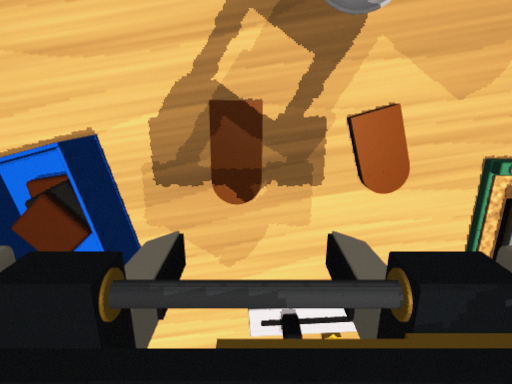

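```bash
python3 -m handwheel '{"translation": [[-0.04,-0.02,-0.05],[-0.05,-0.03,-0.15],[-0.05,-0.03,-0.2],[-0.03,-0.02,-0.2],[-0.02,-0.01,-0.15],[0,0,-0.1],[0,0,-0.05],[0,0,0]], "twist": [-0.004,0,0,0,0,0,0,0]}' 35; python3 - <<'E'
from h import *
c=snap('wrist','w27'); print(get_obs()['tool_pos'],get_obs()['tcp_rot'],get_obs()['contact_force'])
E
```

```text
time: 57.45
tool_pos: [402.8, -324.4, 24.4]
tcp_rot: [-3.114, -0.003, 1.409]
contact_force: [0.8, 0.4, 0.1]
grip_width: 78.9
[ 403.04368439 -324.55249822   24.8230279 ] [-3.11441160e+00 -2.82626388e-03  1.40895087e+00] [0.94311173 0.84226588 0.0131416 ]
```

View pics/w27.png

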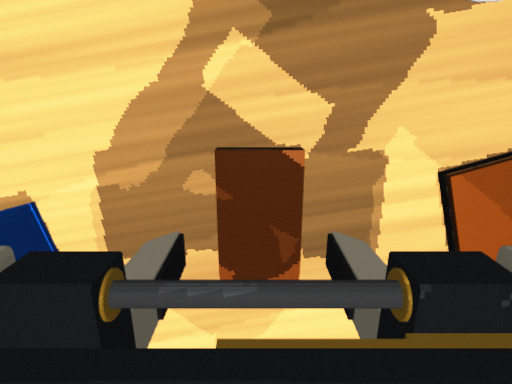

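```bash
python3 -m handwheel '{"translation": [[0.014,0.005,-0.03],[0.01,0.004,-0.06],[0,0,-0.06],[0,0,-0.04],[0,0,-0.02],[0,0,-0.01],[0,0,0],[0,0,0]], "twist": [0.002,0,0,0,0,0,0,0]}' 50
```

```text
time: 58.5
tool_pos: [407.8, -323.8, -9.1]
tcp_rot: [-3.117, -0.001, 1.413]
contact_force: [-0.5, 0.9, -0.3]
grip_width: 73.9
```

```bash
python3 -m handwheel '{"translation": [[0,0,-0.015],[0,0,0],[0,0,0],[0,0,0],[0,0,0],[0,0,0],[0,0,0],[0,0,0]], "twist": [0,0,0,0,0,0,0,0]}' 255; python3 - <<'E'
from h import *
c=snap('wrist','w28'); t=get_obs()['tool_pos']; print(t,get_obs()['tcp_rot'],get_obs()['contact_force'],get_obs()['grip_width'])
im=c['img']; h=cv2.cvtColor(im,cv2.COLOR_RGB2HSV); m=((h[...,0]<12)&(h[...,1]>150)&(h[...,2]>60)).astype(np.uint8)
cv2.imwrite('pics/z28.png',cv2.resize(cv2.imread('pics/w28.png')[90:384,150:370],None,fx=2,fy=2,interpolation=cv2.INTER_CUBIC))
E
```

```text
time: 59.5
tool_pos: [407.9, -323.9, -11.2]
tcp_rot: [-3.117, -0.001, 1.413]
contact_force: [0.4, -0.2, -1.4]
grip_width: 53.5
[ 407.90356977 -323.9372402   -11.18497558] [-3.11730422e+00 -6.02537684e-04  1.41267033e+00] [ 0.40894105 -0.09430423 -0.11940921] 53.39348557877157
```

View pics/z28.png

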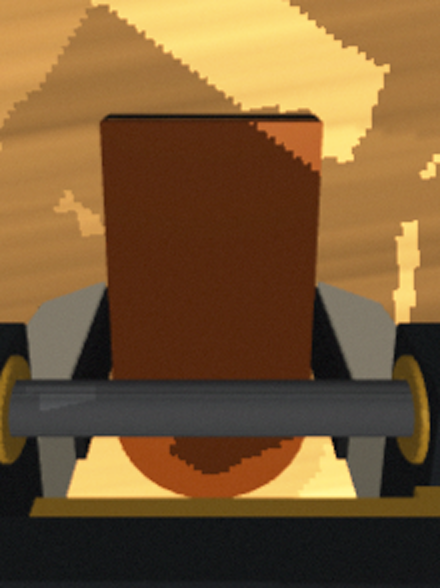

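```bash
python3 - <<'E'
from h import *
c=capture('wrist')
q=rect(c,[(102,121),(321,121)],14,2,150,90); t=get_obs()['tool_pos']; y=get_obs()['tcp_rot'][2]-np.pi/2
e=np.array([np.cos(y),np.sin(y)]); n=np.array([-e[1],e[0]]); d=q.mean(0)-t[:2]; print(d@e,d@n)
E
python3 -m handwheel '{"translation": [[0,0,0.02],[0,0,0.04],[0,0,0.08],[0,0,0.12],[0,0,0.14],[0,0,0.12],[0,0,0.08],[0,0,0.02]], "twist": [0,0,0,0,0,0,0,0]}'
```

```text
[[348.7, -340.9], [356.9, -288.9]] mean [ 352.8 -314.9] rect [ 352.8 -314.9] [52.6  0. ] -99.0
-55.87164270422273 0.22761772453870907
time: 60.6
tool_pos: [407.9, -323.9, 88.6]
tcp_rot: [-3.119, 0.001, 1.413]
contact_force: [0.5, -1.0, -0.0]
grip_width: 53.7
```

```bash
python3 -m handwheel '{"translation": [[0.053,0.1,0],[0.133,0.25,0],[0.185,0.35,0],[0.185,0.35,0],[0.185,0.35,0],[0.165,0.31,0],[0.105,0.2,0],[0.04,0.08,0]], "twist": [0,0,0,0,0,0,0,0]}'; python3 -m handwheel '{"translation": [[0,0,0],[0,0,0],[0,0,-0.03],[0,0,-0.04],[0,0,-0.04],[0,0,-0.03],[0,0,0],[0,0,0]], "twist": [0,0,0,0,0,0,0,0]}'
```

```text
time: 61.6
tool_pos: [566.4, -8.0, 83.2]
tcp_rot: [-3.11, -0.002, 1.411]
contact_force: [-0.6, 0.2, -1.1]
grip_width: 53.9
time: 62.6
tool_pos: [564.2, -10.7, 59.3]
tcp_rot: [-3.106, -0.002, 1.408]
contact_force: [-0.2, -0.2, -0.6]
grip_width: 53.5
```

```bash
python3 -m handwheel '{"translation": [[0.014,-0.04,0],[0.013,-0.036,-0.02],[0,0,-0.04],[0,0,-0.04],[0,0,-0.03],[0,0,-0.02],[0,0,0],[0,0,0]], "twist": [0.003,0,0,0,0,0,0,0]}'; python3 - <<'E'
from h import *
c=snap('wrist','w29'); print(get_obs()['tool_pos'],get_obs()['tcp_rot'],get_obs()['contact_force'])
im=cv2.imread('pics/w29.png'); cv2.imwrite('pics/z29.png',cv2.resize(im[20:300,130:400],None,fx=2.1,fy=2.1,interpolation=cv2.INTER_CUBIC))
E
```

```text
time: 63.6
tool_pos: [568.6, -22.8, 35.2]
tcp_rot: [-3.106, -0.002, 1.413]
contact_force: [0.3, 0.9, -1.6]
grip_width: 53.5
[568.60146306 -22.7641673   35.26274928] [-3.10645552e+00 -1.51016193e-03  1.41307182e+00] [-0.5996385  -0.37769705 -0.22441343]
```

View pics/z29.png

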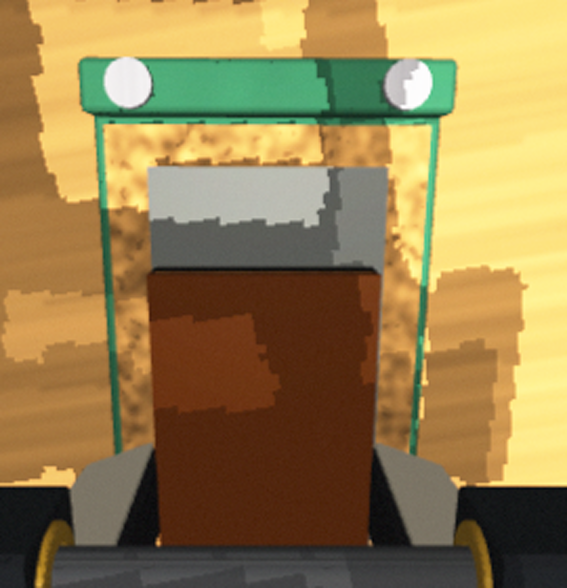

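```bash
python3 -m handwheel '{"translation": [[-0.001,0.007,-0.02],[0,0,-0.02],[0,0,-0.015],[0,0,-0.008],[0,0,0],[0,0,0],[0,0,0],[0,0,0]], "twist": [0,0,0,0,0,0,0,0]}'
```

```text
time: 64.65
tool_pos: [568.7, -21.7, 25.5]
tcp_rot: [-3.107, -0.002, 1.413]
contact_force: [0.6, -0.4, -0.8]
grip_width: 53.5
```

```bash
python3 -m handwheel '{"translation": [[0,0,0],[0,0,0],[0,0,0],[0,0,0],[0,0,0.01],[0,0,0.1],[0,0,0.2],[0,0,0.3]], "twist": [0,0,0,0,0,0,0,0]}' 60;  python3 -m handwheel '{"translation": [[-0.04,0.05,0.05],[-0.08,0.12,0.1],[-0.11,0.17,0.1],[-0.12,0.19,0.05],[-0.12,0.19,0],[-0.1,0.15,0],[-0.06,0.09,0],[-0.02,0.03,0]], "twist": [0.01,0.012,0.012,0.012,0.012,0.012,0,0]}' 35; python3 - <<'E'
from h import *
c=snap('wrist','w30'); print(get_obs()['tool_pos'],get_obs()['tcp_rot'],get_obs()['contact_force'])
E
```

```text
time: 65.65
tool_pos: [566.8, -21.4, 118.5]
tcp_rot: [-3.101, -0.002, 1.413]
contact_force: [-0.0, -0.4, 0.7]
grip_width: 70.6
time: 66.65
tool_pos: [465.5, 131.6, 170.5]
tcp_rot: [-3.109, -0.002, 1.527]
contact_force: [0.2, 0.4, -0.4]
grip_width: 79.0
[465.40406571 131.67173589 170.45333468] [-3.10860753e+00 -1.90210219e-03  1.52697575e+00] [-0.95199612  1.0843175   0.11412766]
```

View pics/w30.png

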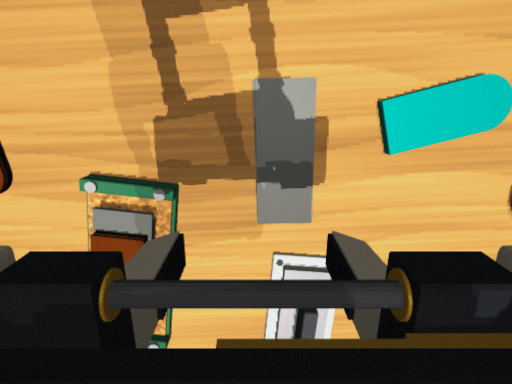

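```bash
python3 - <<'E'
from h import *
im=cv2.imread('pics/w30.png'); cv2.imwrite('pics/z30.png',cv2.resize(im[60:240,60:340],None,fx=2.8,fy=2.8,interpolation=cv2.INTER_CUBIC))
E
```

```text
(no output)
```

View pics/z30.png

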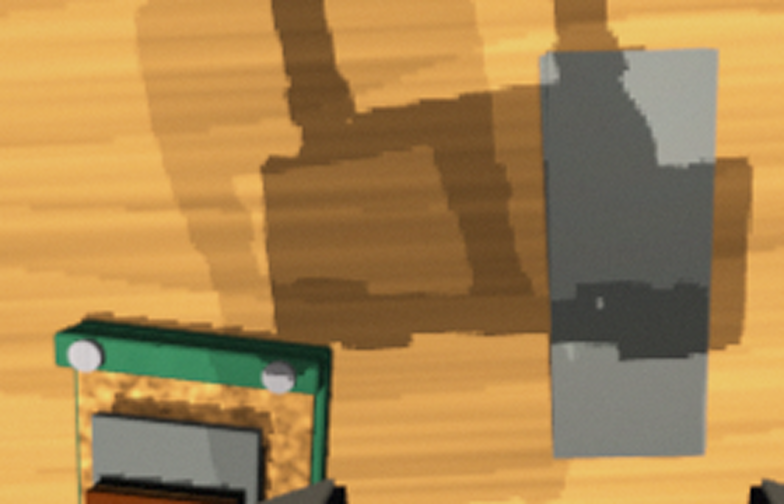

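```bash
python3 - <<'E'
from h import *
c=capture('wrist'); print(get_obs()['tool_pos'],get_obs()['tcp_rot'])
rect(c,[(541,54),(717,49),(706,455),(553,457)],12,2.8,60,60)
q=rect(c,[(85,355),(277,377)],27,2.8,60,60)
rect(c,[(93,417),(260,432)],36,2.8,60,60)
s=rect(c,[(88,489),(243,504)],50,2.8,60,60)
a=math.radians(-9);e=np.array([np.cos(a),np.sin(a)]); print(q.mean(0)+98.7*e, s.mean(0)+55*e)
E
```

```text
[465.95319553 131.08360047 170.4256394 ] [-3.10893639e+00 -1.66617665e-03  1.52677970e+00]
[[363.9, 134.1], [364.9, 197.2], [520.1, 194.3], [518.3, 132.2]] mean [441.8 164.5] rect [441.9 164.2] [ 63.1 155.2] 88.9
[[464.1, -41.7], [475.7, 29.3]] mean [469.9  -6.2] rect [469.9  -6.2] [71.9  0. ] -99.3
[[485.8, -38.1], [494.3, 23.2]] mean [490.   -7.5] rect [490.   -7.5] [61.9  0. ] -97.9
[[508.8, -37.2], [517.1, 18.4]] mean [512.9  -9.4] rect [512.9  -9.4] [56.2  0. ] -98.5
[567.39143339 -21.62207638] [567.23697599 -18.02862656]
```

```bash
python3 -m handwheel '{"translation": [[-0.03,0.03,-0.05],[-0.04,0.06,-0.15],[-0.04,0.06,-0.22],[-0.03,0.05,-0.24],[-0.02,0.02,-0.18],[0,0,-0.1],[0,0,-0.05],[0,0,-0.01]], "twist": [0.008,0.008,0,0,0,0,0,0]}' 35
```

```text
time: 67.75
tool_pos: [441.8, 161.6, 12.8]
tcp_rot: [-3.108, -0.001, 1.548]
contact_force: [-0.2, 0.5, 0.0]
grip_width: 79.5
```

```bash
python3 -m handwheel '{"translation": [[0,0.015,-0.03],[0,0,-0.03],[0,0,-0.03],[0,0,-0.03],[0,0,-0.012],[0,0,0],[0,0,0],[0,0,0]], "twist": [0.002,0,0,0,0,0,0,0]}' 35
```

```text
time: 68.75
tool_pos: [443.3, 164.1, -6.8]
tcp_rot: [-3.112, -0.001, 1.552]
contact_force: [0.4, -0.6, 0.2]
grip_width: 79.2
```

```bash
python3 -m handwheel '{"translation": [[-0.006,0,-0.01],[0,0,0],[0,0,0],[0,0,0],[0,0,0],[0,0,0],[0,0,0],[0,0,0]], "twist": [0,0,0,0,0,0,0,0]}' 50; python3 -m handwheel '{"translation": [[0,0,0],[0,0,0],[0,0,0],[0,0,0],[0,0,0],[0,0,0],[0,0,0],[0,0,0]], "twist": [0,0,0,0,0,0,0,0]}' 255; python3 - <<'E'
from h import *
c=snap('wrist','w31'); print(get_obs()['tool_pos'],get_obs()['tcp_rot'])
cv2.imwrite('pics/z31.png',cv2.resize(cv2.imread('pics/w31.png')[90:384,150:370],None,fx=2,fy=2,interpolation=cv2.INTER_CUBIC))
E
```

```text
time: 69.75
tool_pos: [442.4, 164.1, -8.2]
tcp_rot: [-3.112, -0.001, 1.552]
contact_force: [0.1, -0.3, 0.4]
grip_width: 73.9
time: 70.75
tool_pos: [442.5, 164.1, -8.2]
tcp_rot: [-3.112, -0.001, 1.552]
contact_force: [-0.2, -0.2, 0.5]
grip_width: 61.2
[442.46361263 164.09847233  -8.23557498] [-3.11196526e+00 -1.36068062e-03  1.55162881e+00]
```

View pics/z31.png

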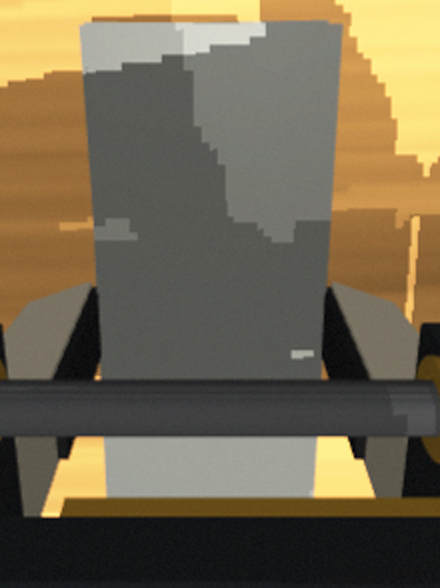

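```bash
python3 - <<'E'
from h import *
c=capture('wrist')
q=rect(c,[(81,24),(343,22)],12,2,150,90); t=get_obs()['tool_pos']; y=get_obs()['tcp_rot'][2]-np.pi/2
e=np.array([np.cos(y),np.sin(y)]); n=np.array([-e[1],e[0]]); d=q.mean(0)-t[:2]; print(d@e,d@n)
E
python3 -m handwheel '{"translation": [[0,0,0.02],[0,0,0.04],[0,0,0.08],[0,0,0.12],[0,0,0.16],[0,0,0.14],[0,0,0.08],[0,0,0.02]], "twist": [0,0,0,0,0,0,0,0]}'; python3 - <<'E'
from h import *
c=snap('side','d32')
cv2.imwrite('pics/z32.png',cv2.resize(cv2.imread('pics/d32.png')[140:340,170:370],None,fx=3,fy=3,interpolation=cv2.INTER_CUBIC))
E
```

```text
[[363.8, 134.6], [364.4, 197.1]] mean [364.1 165.9] rect [364.1 165.9] [62.4  0. ] -90.6
-78.35828850531162 0.26706194931110666
time: 71.85
tool_pos: [442.2, 164.1, 97.5]
tcp_rot: [-3.114, -0.002, 1.552]
contact_force: [0.4, -0.3, -0.7]
grip_width: 61.2
```

View pics/z32.png

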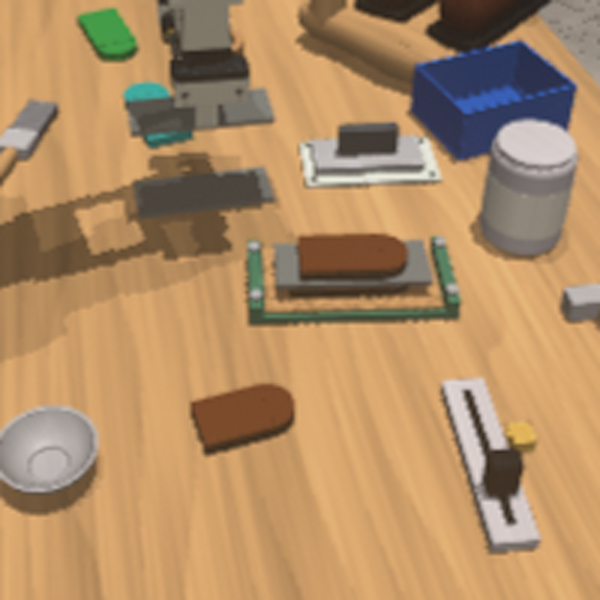

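```bash
python3 -m handwheel '{"translation": [[0.05,-0.075,0],[0.12,-0.175,0],[0.15,-0.215,0],[0.16,-0.225,0],[0.15,-0.215,0],[0.12,-0.175,0],[0.07,-0.085,0],[0.02,-0.025,0]], "twist": [-0.014,-0.015,-0.015,-0.015,-0.015,-0.014,0,0]}'; python3 -m handwheel '{"translation": [[0,0,0],[0,0,0],[0,0,-0.05],[0,0,-0.08],[0,0,-0.08],[0,0,-0.06],[0,0,-0.03],[0,0,0]], "twist": [0,0,0,0,0,0,0,0]}'
```

```text
time: 72.9
tool_pos: [569.9, -25.1, 90.7]
tcp_rot: [-3.103, -0.0, 1.403]
contact_force: [0.6, 0.2, -0.9]
grip_width: 61.2
time: 73.9
tool_pos: [567.4, -21.9, 41.4]
tcp_rot: [-3.099, -0.001, 1.407]
contact_force: [0.8, -0.2, 0.2]
grip_width: 61.1
```

```bash
python3 -m handwheel '{"translation": [[0.002,0,0],[0,0,0],[0,0,0],[0,0,0],[0,0,0],[0,0,0],[0,0,0],[0,0,0]], "twist": [0.004,0,0,0,0,0,0,0]}'; python3 - <<'E'
from h import *
c=snap('wrist','w33'); print(get_obs()['tool_pos'],get_obs()['tcp_rot'],get_obs()['contact_force'])
im=cv2.imread('pics/w33.png'); cv2.imwrite('pics/z33.png',cv2.resize(im[20:300,130:400],None,fx=2.1,fy=2.1,interpolation=cv2.INTER_CUBIC))
E
```

```text
time: 74.9
tool_pos: [568.6, -22.1, 42.6]
tcp_rot: [-3.101, -0.001, 1.414]
contact_force: [-0.3, -0.4, -1.1]
grip_width: 61.0
[568.60801845 -22.16973857  42.61182623] [-3.10105526e+00 -8.24530014e-04  1.41367587e+00] [ 0.31140251 -0.32970421 -2.02903069]
```

View pics/z33.png

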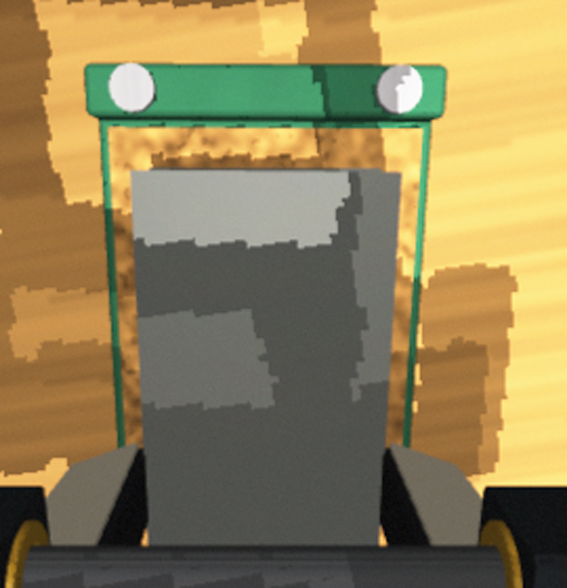

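```bash
python3 -m handwheel '{"translation": [[-0.005,0,-0.015],[0,0,-0.015],[0,0,-0.01],[0,0,0],[0,0,0],[0,0,0],[0,0,0],[0,0,0]], "twist": [0,0,0,0,0,0,0,0]}'
```

```text
time: 75.95
tool_pos: [567.8, -22.1, 36.2]
tcp_rot: [-3.101, -0.001, 1.414]
contact_force: [0.3, 0.2, 0.1]
grip_width: 61.2
```

Release, rise, then go and look at sole90.

```bash
python3 -m handwheel '{"translation": [[0,0,0],[0,0,0],[0,0,0],[0,0,0],[0,0,0.01],[0,0,0.1],[0,0,0.2],[0,0,0.3]], "twist": [0,0,0,0,0,0,0,0]}' 35; python3 -m handwheel '{"translation": [[-0.06,-0.07,0],[-0.1,-0.12,0],[-0.13,-0.16,0],[-0.14,-0.16,0],[-0.13,-0.16,0],[-0.1,-0.12,0],[-0.06,-0.07,0],[-0.02,-0.02,0]], "twist": [0.01,0.02,0.02,0.03,0.03,0.03,0.03,0.01]}' 35; python3 - <<'E'
from h import *
c=snap('wrist','w34'); snap('side','d34'); print(get_obs()['tool_pos'],get_obs()['tcp_rot'],get_obs()['contact_force'])
im=c['img']; h=cv2.cvtColor(im,cv2.COLOR_RGB2HSV); m=((h[...,0]<12)&(h[...,1]>150)&(h[...,2]>60)).astype(np.uint8)
k,lab,st,ce=cv2.connectedComponentsWithStats(m)
for i in range(1,k):
    if st[i,4]>500:
        cs,_=cv2.findContours((lab==i).astype(np.uint8),cv2.RETR_EXTERNAL,cv2.CHAIN_APPROX_NONE)
        q=poly(c,cs[0].reshape(-1,2)+0.0,14).astype(np.float32); print(ce[i],st[i,:],cv2.minAreaRect(q))
cv2.imwrite('pics/z34.png',cv2.resize(cv2.imread('pics/d34.png')[140:340,170:370],None,fx=3,fy=3,interpolation=cv2.INTER_CUBIC))
E
```

```text
time: 76.95
tool_pos: [565.8, -21.8, 129.0]
tcp_rot: [-3.095, -0.001, 1.414]
contact_force: [-0.2, -0.8, 0.6]
grip_width: 79.6
time: 77.95
tool_pos: [450.0, -158.4, 134.3]
tcp_rot: [-3.102, -0.001, 1.707]
contact_force: [-0.1, -0.2, -0.3]
grip_width: 79.2
[ 450.49892945 -157.9726682   134.34917357] [-3.10236040e+00 -1.11453559e-03  1.70712991e+00] [-0.16119947  0.31333417 -0.14671346]
[245.05435263 145.17852408] [ 219  117   54   64 2263] ((414.41217041015625, -172.44363403320312), (59.40144729614258, 49.73681640625), 7.89700174331665)
```

View pics/w34.png

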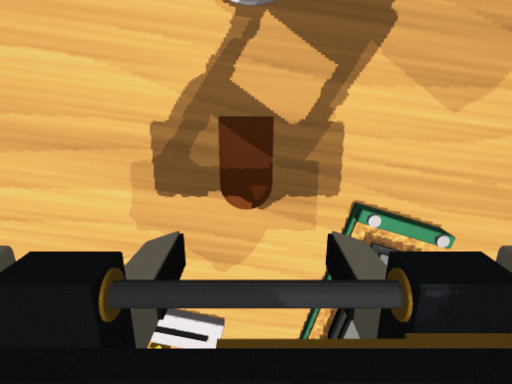

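View pics/z34.png

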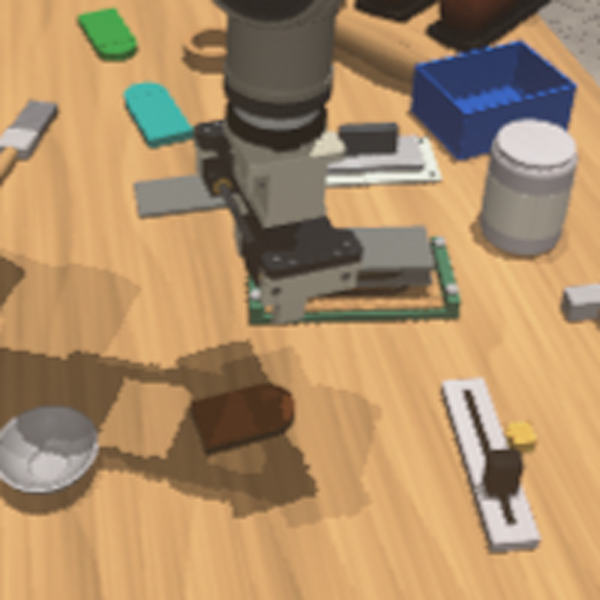

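```bash
python3 - <<'E'
from h import *
c=capture('wrist')
q=poly(c,[(218,117),(273,117),(246,208.5)],14); a=math.radians(7.7); e=np.array([np.cos(a),np.sin(a)]); print(q.round(1),q[:2].mean(0)+45*e,q[2]-45*e)
E
python3 -m handwheel '{"translation": [[-0.04,-0.02,-0.05],[-0.05,-0.03,-0.12],[-0.04,-0.03,-0.17],[-0.017,-0.01,-0.17],[0,0,-0.13],[0,0,-0.08],[0,0,-0.03],[0,0,0]], "twist": [0,0,0,0,0,0,0,0]}' 40
```

```text
[[ 389.  -201.1]
 [ 382.  -151. ]
 [ 473.2 -164.1]] [ 430.10088676 -169.98639699] [ 428.5724073  -170.14638593]
time: 79.1
tool_pos: [427.7, -169.2, 16.5]
tcp_rot: [-3.102, -0.002, 1.71]
contact_force: [-0.5, 0.7, -0.1]
grip_width: 77.6
```

```bash
python3 -m handwheel '{"translation": [[0.004,-0.008,-0.03],[0,0,-0.05],[0,0,-0.05],[0,0,-0.03],[0,0,-0.015],[0,0,-0.007],[0,0,0],[0,0,0]], "twist": [-0.001,0,0,0,0,0,0,0]}' 50; python3 - <<'E'
from h import *
c=snap('wrist','w35')
E
```

```text
time: 80.1
tool_pos: [429.4, -171.0, -11.4]
tcp_rot: [-3.105, 0.0, 1.709]
contact_force: [-0.4, 0.2, -0.3]
grip_width: 74.0
```

View pics/w35.png

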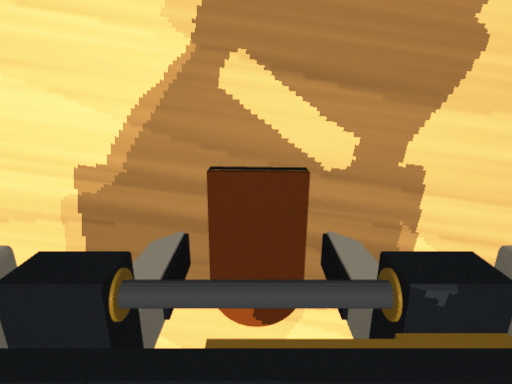

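```bash
python3 -m handwheel '{"translation": [[0,0,0],[0,0,0],[0,0,0],[0,0,0],[0,0,0],[0,0,0],[0,0,0],[0,0,0]], "twist": [0,0,0,0,0,0,0,0]}' 255; python3 - <<'E'
from h import *
c=snap('wrist','w36')
cv2.imwrite('pics/z36.png',cv2.resize(cv2.imread('pics/w36.png')[130:350,170:350],None,fx=2.5,fy=2.5,interpolation=cv2.INTER_CUBIC))
E
```

```text
time: 81.15
tool_pos: [429.5, -171.1, -11.2]
tcp_rot: [-3.105, 0.0, 1.708]
contact_force: [0.8, 0.0, 0.7]
grip_width: 50.4
```

View pics/z36.png

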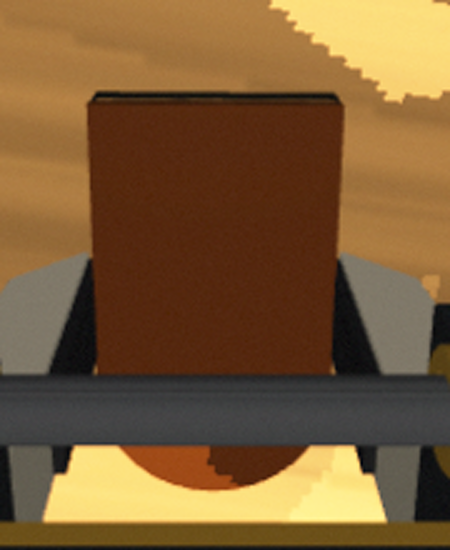

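```bash
python3 - <<'E'
from h import *
c=capture('wrist')
q=rect(c,[(88,104),(342,104)],14,2.5,170,130); t=get_obs()['tool_pos']; y=get_obs()['tcp_rot'][2]-np.pi/2
e=np.array([np.cos(y),np.sin(y)]); n=np.array([-e[1],e[0]]); d=q.mean(0)-t[:2]; print(d@e,d@n)
E
python3 -m handwheel '{"translation": [[0,0,0.02],[0,0,0.05],[0,0,0.1],[0,0,0.14],[0,0,0.17],[0,0,0.15],[0,0,0.1],[0,0,0.03]], "twist": [0,0,0,0,0,0,0,0]}'
```

```text
[[388.3, -201.7], [381.3, -152.2]] mean [ 384.8 -176.9] rect [ 384.8 -176.9] [49.9  0. ] 98.0
-45.103053040067365 0.37530061499435613
time: 82.25
tool_pos: [428.8, -170.6, 108.9]
tcp_rot: [-3.105, 0.001, 1.709]
contact_force: [0.8, 0.4, -0.3]
grip_width: 50.5
```

```bash
python3 -m handwheel '{"translation": [[0.06,0.06,0],[0.12,0.12,0],[0.15,0.155,0],[0.16,0.165,0],[0.16,0.165,0],[0.14,0.145,0],[0.1,0.1,0],[0.03,0.03,0]], "twist": [-0.03,-0.03,-0.03,-0.03,-0.03,-0.03,-0.008,0]}'; python3 -m handwheel '{"translation": [[0,0,0],[0,0,0],[0,0,-0.05],[0,0,-0.08],[0,0,-0.08],[0,0,-0.05],[0,0,-0.03],[0,0,0]], "twist": [0,0,0,0,0,0,0,0]}'
```

```text
time: 83.25
tool_pos: [568.0, -24.9, 106.4]
tcp_rot: [-3.1, 0.0, 1.401]
contact_force: [-0.1, 0.0, -1.4]
grip_width: 50.6
time: 84.25
tool_pos: [565.3, -26.8, 58.5]
tcp_rot: [-3.096, 0.001, 1.4]
contact_force: [-0.3, -0.2, -0.5]
grip_width: 50.3
```

```bash
python3 -m handwheel '{"translation": [[0.01,0.018,0],[0.004,0.014,-0.02],[0,0,-0.02],[0,0,0],[0,0,0],[0,0,0],[0,0,0],[0,0,0]], "twist": [0.009,0,0,0,0,0,0,0]}'; python3 - <<'E'
from h import *
c=snap('wrist','w37'); print(get_obs()['tool_pos'],get_obs()['tcp_rot'],get_obs()['contact_force'])
im=cv2.imread('pics/w37.png'); cv2.imwrite('pics/z37.png',cv2.resize(im[20:300,130:400],None,fx=2.1,fy=2.1,interpolation=cv2.INTER_CUBIC))
E
```

```text
time: 85.25
tool_pos: [568.4, -21.6, 53.2]
tcp_rot: [-3.098, 0.001, 1.415]
contact_force: [1.0, 0.6, -1.2]
grip_width: 50.6
[568.3995342  -21.63805331  53.15673398] [-3.09782911e+00  9.11379573e-04  1.41538912e+00] [ 0.18272618 -0.21386569 -0.5058896 ]
```

View pics/z37.png

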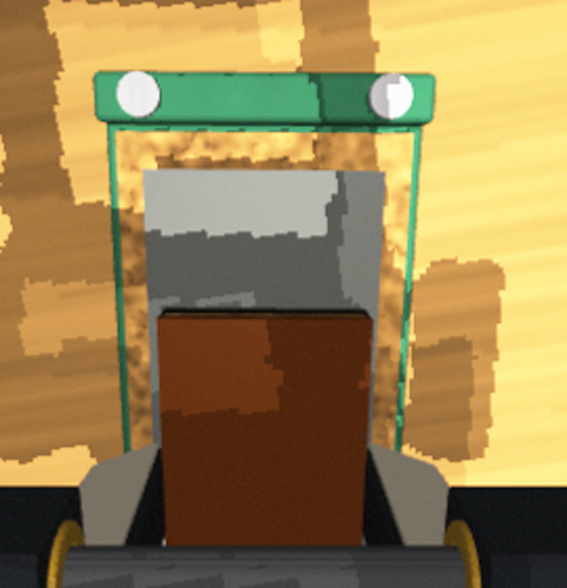

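```bash
python3 -m handwheel '{"translation": [[-0.005,0,-0.02],[0,0,-0.02],[0,0,-0.011],[0,0,0],[0,0,0],[0,0,0],[0,0,0],[0,0,0]], "twist": [0,0,0,0,0,0,0,0]}'
```

```text
time: 86.3
tool_pos: [567.6, -21.6, 45.1]
tcp_rot: [-3.098, 0.001, 1.415]
contact_force: [-0.5, -0.7, -0.4]
grip_width: 50.9
```

```bash
python3 -m handwheel '{"translation": [[0,0,0],[0,0,0],[0,0,0],[0,0,0],[0,0,0.01],[0,0,0.1],[0,0,0.2],[0,0,0.2]], "twist": [0,0,0,0,0,0,0,0]}' 50; python3 -m handwheel '{"translation": [[0.03,0.08,0],[0.06,0.16,0],[0.08,0.22,0],[0.08,0.22,0],[0.08,0.22,0],[0.07,0.19,0],[0.05,0.13,0],[0.02,0.04,0]], "twist": [0.003,0.003,0.003,0.003,0.003,0.003,0.003,0]}' 100; python3 - <<'E'
from h import *
c=snap('wrist','w38'); print(get_obs()['tool_pos'],get_obs()['tcp_rot'],get_obs()['contact_force'])
snap('side','d38')
cv2.imwrite('pics/z38.png',cv2.resize(cv2.imread('pics/d38.png')[140:340,170:370],None,fx=3,fy=3,interpolation=cv2.INTER_CUBIC))
E
```

```text
time: 87.3
tool_pos: [566.4, -21.5, 123.7]
tcp_rot: [-3.094, 0.001, 1.415]
contact_force: [0.4, 0.1, 0.2]
grip_width: 74.0
time: 88.3
tool_pos: [638.1, 177.3, 123.8]
tcp_rot: [-3.095, 0.001, 1.45]
contact_force: [0.3, -0.1, -0.3]
grip_width: 55.9
[638.15871785 177.4614479  123.73014774] [-3.09508986e+00  7.92297711e-04  1.45020696e+00] [-0.59468425  0.4249458   0.49728106]
```

View pics/w38.png

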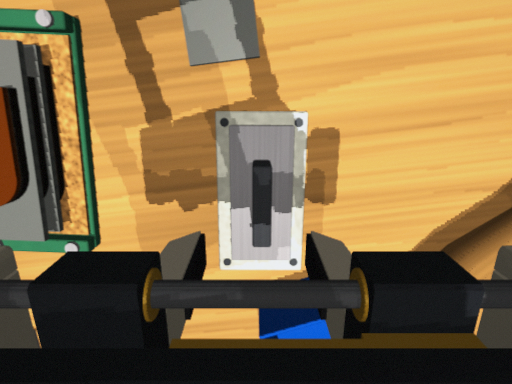

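View pics/z38.png

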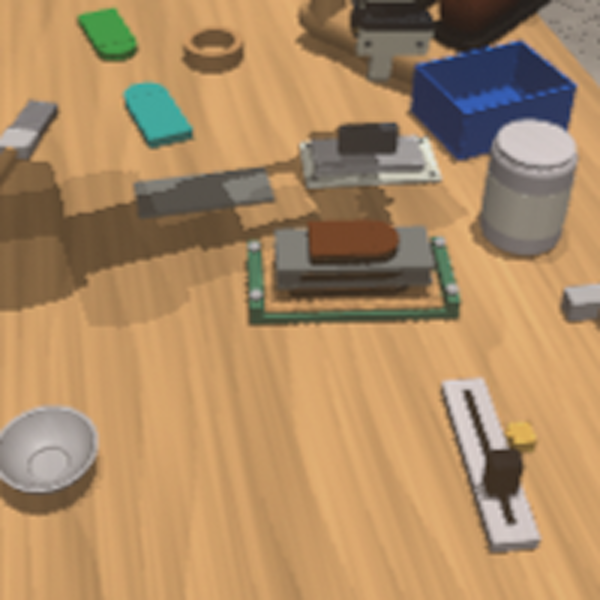

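```bash
python3 - <<'E'
from h import *
c=capture('wrist')
rect(c,[(229,124.5),(294.5,125),(292,262),(231,262)],20,1,0,0)
rect(c,[(252.5,162),(271,162),(270.5,246),(253,246)],56,1,0,0)
E
```

```text
[[574.1, 160.6], [581.4, 217.6], [712.6, 203.6], [705.5, 143.9]] mean [643.4 181.4] rect [643.3 181.6] [ 60.1 132.4] 83.2
[[603.7, 178.1], [605.4, 192.6], [676.6, 184.5], [674.9, 169.8]] mean [640.1 181.3] rect [640.1 181.3] [14.8 71.7] 83.3
```

```bash
python3 -m handwheel '{"translation": [[0.01,0.014,-0.05],[0.01,0.012,-0.1],[0,0,-0.15],[0,0,-0.14],[0,0,-0.09],[0,0,-0.05],[0,0,-0.02],[0,0,0]], "twist": [0,0,0,0,0,0,0,0]}' 100
```

```text
time: 89.45
tool_pos: [640.5, 175.7, 28.1]
tcp_rot: [-3.094, 0.002, 1.444]
contact_force: [0.5, 0.7, -0.3]
grip_width: 55.9
```

```bash
python3 -m handwheel '{"translation": [[0.002,0.02,-0.01],[0,0.018,-0.015],[0,0,-0.01],[0,0,0],[0,0,0],[0,0,0],[0,0,0],[0,0,0]], "twist": [0.006,0,0,0,0,0,0,0]}' 100;  python3 -m handwheel '{"translation": [[0,0,0],[0,0,0],[0,0,0],[0,0,0],[0,0,0],[0,0,0],[0,0,0],[0,0,0]], "twist": [0,0,0,0,0,0,0,0]}' 255
```

```text
time: 90.45
tool_pos: [641.9, 182.1, 24.4]
tcp_rot: [-3.097, 0.002, 1.454]
contact_force: [0.5, 0.1, 0.5]
grip_width: 56.0
time: 91.45
tool_pos: [641.9, 181.9, 24.4]
tcp_rot: [-3.097, 0.002, 1.454]
contact_force: [-0.4, -0.6, -1.0]
grip_width: 15.7
```

```bash
python3 -m handwheel '{"translation": [[0,0,0.03],[0,0,0.06],[0,0,0.1],[0,0,0.12],[0,0,0.12],[0,0,0.1],[0,0,0.06],[0,0,0.01]], "twist": [0,0,0,0,0,0,0,0]}' 255; python3 - <<'E'
from h import *
c=snap('wrist','w39'); print(get_obs()['tool_pos'],get_obs()['tcp_rot'],get_obs()['contact_force'])
E
```

```text
time: 92.45
tool_pos: [640.7, 181.9, 120.5]
tcp_rot: [-3.096, 0.002, 1.454]
contact_force: [0.2, 0.6, -4.9]
grip_width: 15.6
[640.55592379 181.92756724 120.21324573] [-3.09511825e+00  2.08592276e-03  1.45417288e+00] [-0.38822866  1.0416591  -4.70546411]
```

View pics/w39.png

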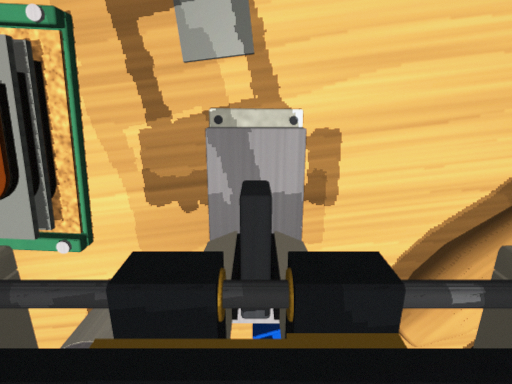

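```bash
python3 - <<'E'
from h import *
c=capture('wrist')
q=rect(c,[(206.5,128),(305.5,128)],get_obs()['tool_pos'][2]-4.4,1,0,0); t=get_obs()['tool_pos']; y=get_obs()['tcp_rot'][2]-np.pi/2
e=np.array([np.cos(y),np.sin(y)]); n=np.array([-e[1],e[0]]); d=q.mean(0)-t[:2]; print(d@e,d@n)
E
python3 -m handwheel '{"translation": [[-0.03,-0.08,0],[-0.05,-0.15,0],[-0.07,-0.2,0],[-0.08,-0.22,0],[-0.08,-0.22,0],[-0.07,-0.2,0],[-0.06,-0.15,0],[-0.03,-0.08,0]], "twist": [-0.004,-0.004,-0.004,-0.004,-0.004,-0.003,0,0]}' 255;python3 -m handwheel '{"translation": [[0,0,0],[0,0,0],[0,0,0],[0,0,0],[0,0,0],[0,0,0],[0,0,0],[0,0,0]], "twist": [0,0,0,0,0,0,0,0]}' 255; python3 - <<'E'
from h import *
c=snap('wrist','w40'); print(get_obs()['tool_pos'],get_obs()['tcp_rot'],get_obs()['contact_force'])
E
```

```text
[[573.7, 161.7], [580.2, 217.8]] mean [576.9 189.7] rect [576.9 189.7] [56.4  0. ] -96.6
-63.85317143676061 0.43096538169662324
time: 93.55
tool_pos: [561.3, -23.1, 113.8]
tcp_rot: [-3.084, 0.006, 1.415]
contact_force: [0.3, 0.9, -4.0]
grip_width: 15.8
time: 94.55
tool_pos: [561.6, -21.1, 113.3]
tcp_rot: [-3.083, 0.005, 1.417]
contact_force: [0.5, -0.3, -5.5]
grip_width: 15.6
[561.60273826 -21.10992552 113.33309006] [-3.08321216  0.00477448  1.41661007] [-0.40245018  0.07094409 -5.32812905]
```

View pics/w40.png

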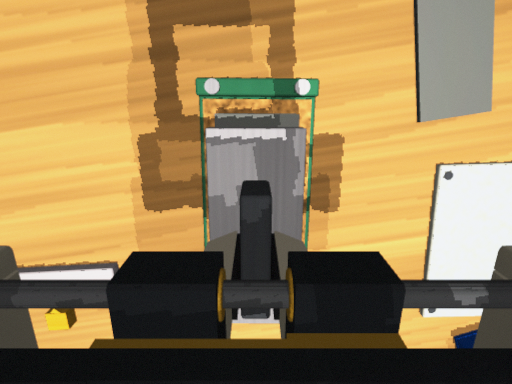

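```bash
python3 -m handwheel '{"translation": [[0.017,-0.003,0],[0.016,-0.002,-0.02],[0,0,-0.04],[0,0,-0.04],[0,0,-0.03],[0,0,-0.01],[0,0,0],[0,0,0]], "twist": [-0.002,0,0,0,0,0,0,0]}' 255; python3 - <<'E'
from h import *
c=snap('wrist','w41'); snap('side','d41'); print(get_obs()['tool_pos'],get_obs()['tcp_rot'],get_obs()['contact_force'])
im=cv2.imread('pics/w41.png'); a=cv2.resize(im[50:300,170:350],None,fx=2.2,fy=2.2,interpolation=cv2.INTER_CUBIC)
b=cv2.resize(cv2.imread('pics/d41.png')[180:260,240:340],None,fx=4,fy=4,interpolation=cv2.INTER_CUBIC); b=np.vstack([b,np.zeros((a.shape[0]-320,400,3),np.uint8)])
cv2.imwrite('pics/z41.png',np.hstack([a,b]))
E
```

```text
time: 95.6
tool_pos: [566.7, -22.0, 90.4]
tcp_rot: [-3.082, 0.005, 1.413]
contact_force: [0.1, -0.5, -5.4]
grip_width: 15.3
[566.71181875 -22.04304771  90.42577179] [-3.08249541  0.00479137  1.41299898] [-0.56047662  0.52643984 -5.73549188]
```

View pics/z41.png

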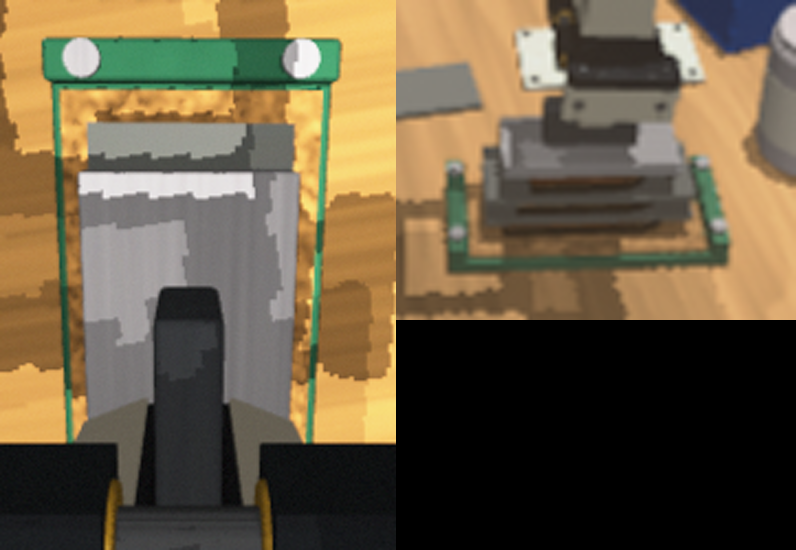

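```bash
python3 -m handwheel '{"translation": [[0,0.004,-0.01],[0,0,-0.01],[0,0,0],[0,0,0],[0,0,0],[0,0,0],[0,0,0],[0,0,0]], "twist": [0,0,0,0,0,0,0,0]}' 255
```

```text
time: 96.7
tool_pos: [566.9, -21.4, 87.5]
tcp_rot: [-3.083, 0.005, 1.413]
contact_force: [0.8, -0.3, -4.7]
grip_width: 15.7
```

```bash
python3 -m handwheel '{"translation": [[0,0,-0.008],[0,0,-0.006],[0,0,0],[0,0,0],[0,0,0],[0,0,0],[0,0,0],[0,0,0]], "twist": [0,0,0,0,0,0,0,0]}' 255
```

```text
time: 97.7
tool_pos: [566.9, -21.4, 86.7]
tcp_rot: [-3.084, 0.005, 1.413]
contact_force: [-2.1, -0.1, -0.9]
grip_width: 15.8
```

```bash
python3 -m handwheel '{"translation": [[0,0,0],[0,0,0],[0,0,0],[0,0,0],[0,0,0.02],[0,0,0.1],[0,0,0.2],[0,0,0.2]], "twist": [0,0,0,0,0,0,0,0]}' 100; python3 - <<'E'
from h import *
c=snap('wrist','w42'); snap('side','d42'); print(get_obs()['tool_pos'],get_obs()['tcp_rot'],get_obs()['contact_force'])
im=cv2.imread('pics/w42.png'); a=cv2.resize(im[50:300,170:350],None,fx=2.2,fy=2.2,interpolation=cv2.INTER_CUBIC)
b=cv2.resize(cv2.imread('pics/d42.png')[180:260,240:340],None,fx=4,fy=4,interpolation=cv2.INTER_CUBIC); b=np.vstack([b,np.zeros((a.shape[0]-320,400,3),np.uint8)])
cv2.imwrite('pics/z42.png',np.hstack([a,b]))
E
```

```text
time: 98.7
tool_pos: [567.2, -21.5, 167.7]
tcp_rot: [-3.084, 0.005, 1.413]
contact_force: [0.7, -0.8, -0.4]
grip_width: 55.7
[569.28435361 -21.78664535 170.39584277] [-3.09118887  0.00490404  1.4130666 ] [-0.31462525 -0.26605894  0.69916073]
```

View pics/z42.png

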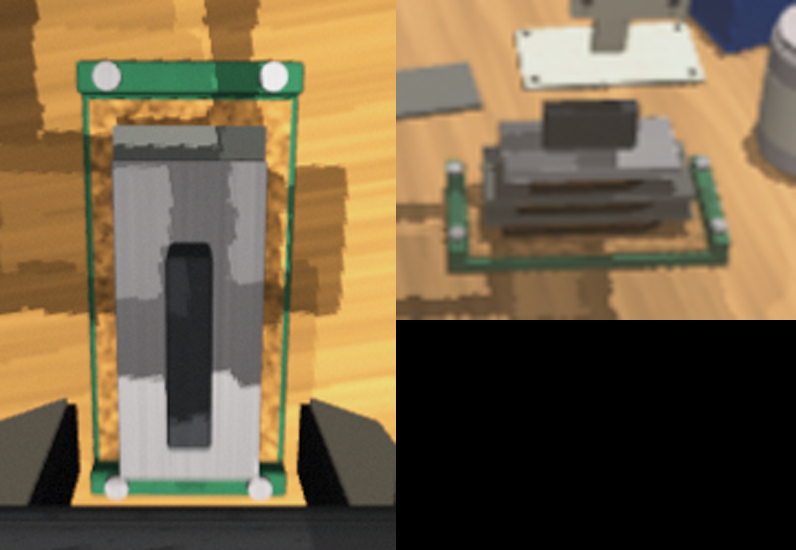

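```bash
python3 - <<'E'
from h import *
c=capture('wrist')
rect(c,[(113,160),(265,160),(258,480),(120,480)],82,2.2,170,50)
rect(c,[(106,75),(273,75),(260,488),(117,488)],27,2.2,170,50)
for n in ['scene','side']:
    c=capture(n); snap(n,n+'_sl')
    for l in ['dwell_top','index_tip']:
        for r in spot_point(n,l)[:2]: print(n,l,round(r['score'],2),w(c,r['position']).round(1))
im=cv2.imread('pics/side_sl.png'); a=cv2.resize(im[250:340,300:380],None,fx=5,fy=5,interpolation=cv2.INTER_CUBIC)
im=cv2.imread('pics/scene_sl.png'); b=cv2.resize(im[100:170,160:220],None,fx=6.43,fy=6.43,interpolation=cv2.INTER_CUBIC)
cv2.imwrite('pics/z43.png',np.hstack([a,b[:450]]))
E
```

```text
[[501.5, -40.0], [510.4, 16.5], [641.6, -3.4], [632.6, -61.4]] mean [571.6 -22.1] rect [571.5 -22.3] [ 58.7 132.8] 81.2
[[466.1, -42.7], [477.6, 29.9], [676.2, -1.8], [664.9, -74.5]] mean [571.2 -22.3] rect [571.3 -22.3] [ 73.6 201.5] 80.9
scene dwell_top 0.73 [645.5 179.1   7.1]
scene dwell_top 0.53 [ 621.7 -292.5   57.4]
scene index_tip 0.53 [ 648.4 -240.4   15.7]
side dwell_top 0.68 [ 618.8 -293.    53.1]
side dwell_top 0.67 [565.7 -24.4  62.1]
side index_tip 0.43 [ 649.5 -244.7   14.1]
```

View pics/z43.png

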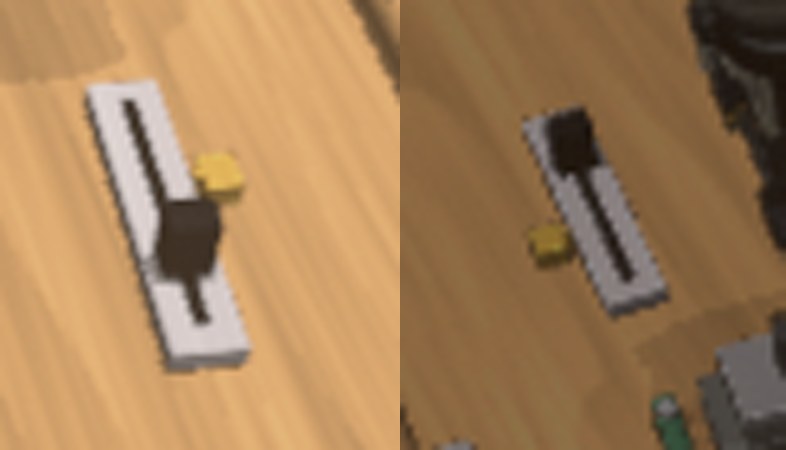

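```bash
python3 -m handwheel '{"translation": [[0.03,-0.08,0],[0.06,-0.18,0],[0.08,-0.26,0],[0.09,-0.28,0],[0.09,-0.28,0],[0.08,-0.26,0],[0.05,-0.18,0],[0.02,-0.07,0]], "twist": [0,0.01,0.01,0.01,0.01,0.01,0.01,0]}' 100; python3 -m handwheel '{"translation": [[0,0,0],[0,0,0],[0,0,0],[0,0,0],[0,0,0],[0,0,0],[0,0,0],[0,0,0]], "twist": [0,0,0,0,0,0,0,0]}' 100; python3 - <<'E'
from h import *
c=snap('wrist','w44'); print(get_obs()['tool_pos'],get_obs()['tcp_rot'],get_obs()['contact_force'])
im=cv2.imread('pics/w44.png'); cv2.imwrite('pics/z44.png',cv2.resize(im[80:260,130:400],None,fx=2.9,fy=2.9,interpolation=cv2.INTER_CUBIC))
E
```

```text
time: 100.25
tool_pos: [643.2, -272.8, 162.6]
tcp_rot: [-3.08, 0.005, 1.51]
contact_force: [-0.1, 1.2, 0.3]
grip_width: 55.7
time: 101.25
tool_pos: [643.2, -269.6, 163.0]
tcp_rot: [-3.079, 0.004, 1.513]
contact_force: [-0.2, 0.1, -0.8]
grip_width: 55.9
[ 643.2339437  -269.56441891  163.05854687] [-3.07942992  0.00440435  1.51260163] [-0.03834353 -0.16446624 -0.01360383]
```

View pics/w44.png

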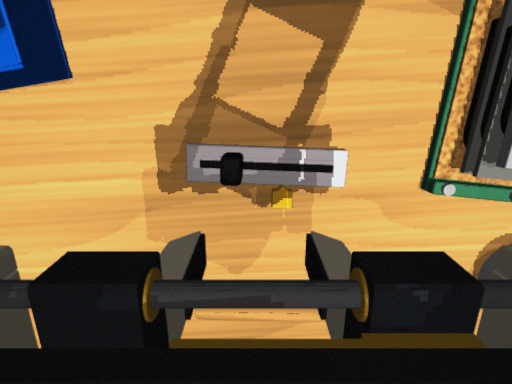

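View pics/z44.png

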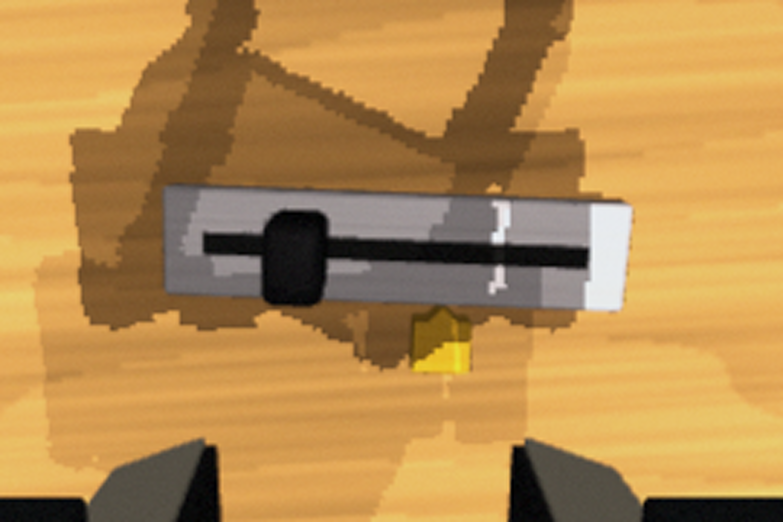

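```bash
python3 - <<'E'
from h import *
c=capture('wrist')
q=rect(c,[(165,187),(630,203),(622,311),(165,293)],14,2.9,130,80)
t=rect(c,[(440,307)],15,2.9,130,80)
g=rect(c,[(262,240),(328,240),(326,304),(264,303)],54,2.9,130,80)
im=cv2.imread('pics/w44.png'); cv2.imwrite('pics/z45.png',cv2.resize(im[140:210,180:300],None,fx=6.5,fy=6.5,interpolation=cv2.INTER_LINEAR)*1)
im2=np.clip(im[140:210,180:300].astype(float)*3,0,255).astype(np.uint8); cv2.imwrite('pics/z45.png',cv2.resize(im2,None,fx=6.5,fy=6.5,interpolation=cv2.INTER_LINEAR))
for l in ['dwell_top','index_tip']:
    for r in spot_point('wrist',l)[:2]: print(l,round(r['score'],2),w(c,r['position']).round(1))
E
```

```text
[[597.5, -338.7], [612.6, -173.0], [652.2, -175.4], [636.0, -343.0]] mean [ 624.6 -257.5] rect [ 624.4 -257.3] [168.4  39.6] 84.5
[[646.7, -242.3]] mean [ 646.7 -242.3] rect [ 646.7 -242.3] [0. 0.] 0.0
[[612.8, -300.6], [614.0, -279.7], [634.7, -281.7], [633.3, -301.7]] mean [ 623.7 -290.9] rect [ 623.8 -290.8] [21.  20.8] 86.8
dwell_top 0.89 [ 623.3 -289.7   54. ]
index_tip 0.63 [ 646.  -243.6   16.9]
```

View pics/z45.png

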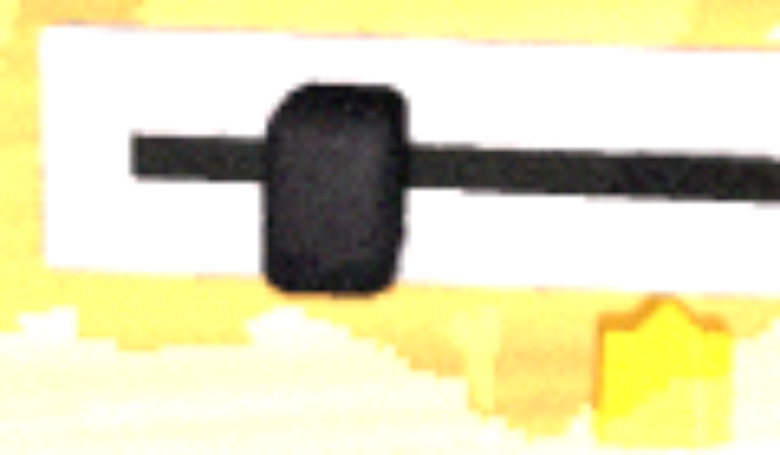

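```bash
python3 -m handwheel '{"translation": [[-0.03,-0.03,-0.05],[-0.05,-0.05,-0.12],[-0.05,-0.04,-0.16],[-0.02,-0.02,-0.16],[0,0,-0.1],[0,0,-0.05],[0,0,-0.02],[0,0,0]], "twist": [-0.012,-0.012,0,0,0,0,0,0]}' 100; python3 - <<'E'
from h import *
c=snap('wrist','w46'); print(get_obs()['tool_pos'],get_obs()['tcp_rot'],get_obs()['contact_force'])
E
```

```text
time: 102.45
tool_pos: [618.9, -292.6, 60.1]
tcp_rot: [-3.08, 0.005, 1.469]
contact_force: [-0.8, -0.5, 0.6]
grip_width: 55.5
[ 619.08892634 -292.60998567   60.31585801] [-3.08072712  0.00542465  1.46912461] [ 0.2536937  -0.33181789  0.20845517]
```

View pics/w46.png

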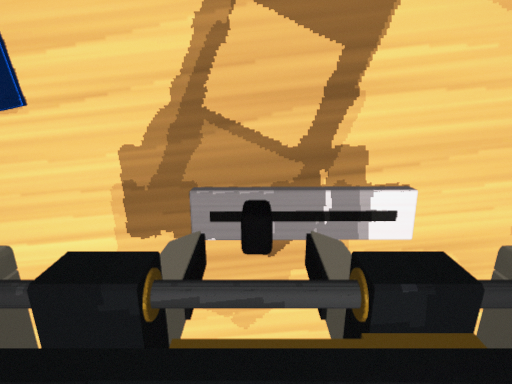

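```bash
python3 -m handwheel '{"translation": [[0.01,0.006,-0.03],[0.005,0,-0.06],[0,0,-0.07],[0,0,-0.06],[0,0,-0.03],[0,0,-0.02],[0,0,0],[0,0,0]], "twist": [0.003,0,0,0,0,0,0,0]}' 100
```

```text
time: 103.5
tool_pos: [622.0, -291.6, 17.7]
tcp_rot: [-3.082, 0.006, 1.474]
contact_force: [0.0, 0.4, 0.9]
grip_width: 56.1
```

```bash
python3 -m handwheel '{"translation": [[0,0.006,0],[0,0,0],[0,0,0],[0,0,0],[0,0,0],[0,0,0],[0,0,0],[0,0,0]], "twist": [0,0,0,0,0,0,0,0]}' 255; python3 - <<'E'
from h import *
c=snap('wrist','w47'); print(get_obs()['tool_pos'],get_obs()['tcp_rot'],get_obs()['contact_force'],get_obs()['grip_width'])
E
```

```text
time: 104.5
tool_pos: [622.4, -291.0, 18.7]
tcp_rot: [-3.083, 0.007, 1.474]
contact_force: [-0.1, -0.4, 0.2]
grip_width: 20.0
[ 622.37888959 -291.01763625   18.65732288] [-3.08337786  0.00670864  1.47435298] [-0.09555027 -0.90731714 -0.73193649] 19.969522234578154
```

View pics/w47.png

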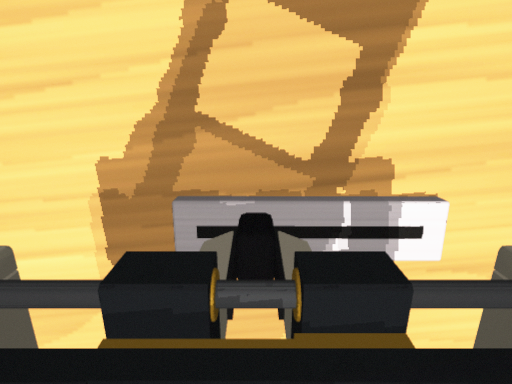

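```bash
python3 -m handwheel '{"translation": [[0.003,0.03,0],[0.005,0.06,0],[0.006,0.06,0],[0.006,0.06,0],[0.006,0.055,0],[0.004,0.03,0],[0.001,0.01,0],[0,0,0]], "twist": [0,0,0,0,0,0,0,0]}' 255; python3 - <<'E'
from h import *
o=get_obs(); t=o['tool_pos']; print(o['contact_force'],o['grip_width'],(t[0]-624.5)*.096+(t[1]+257.3)*.995)
E
```

```text
time: 105.55
tool_pos: [627.1, -241.8, 18.6]
tcp_rot: [-3.083, 0.007, 1.475]
contact_force: [-0.6, -1.1, -0.9]
grip_width: 19.6
[-0.55838294 -1.07709906 -0.86955534] 19.597426674537846 15.66865644838668
```

```bash
python3 -m handwheel '{"translation": [[0.001,0.007,0],[0,0,0],[0,0,0],[0,0,0],[0,0,0],[0,0,0],[0,0,0],[0,0,0]], "twist": [0,0,0,0,0,0,0,0]}' 255;  python3 -m handwheel '{"translation": [[0,0,0],[0,0,0],[0,0,0],[0,0,0.02],[0.03,0,0.1],[0.05,0,0.2],[0.03,0,0.2],[0.02,0,0.1]], "twist": [0,0,0,0,0,0,0,0]}' 100; python3 -m handwheel '{"translation": [[0,0,0],[0,0,0],[0,0,0],[0,0,0],[0,0,0],[0,0,0],[0,0,0],[0,0,0]], "twist": [0,0,0,0,0,0,0,0]}' 100;python3 - <<'E'
from h import *
c=snap('wrist','w48'); print(get_obs()['tool_pos'],get_obs()['tcp_rot'],get_obs()['contact_force'])
im=cv2.imread('pics/w48.png'); im2=np.clip(im[110:230,170:330].astype(float)*1.6,0,255).astype(np.uint8); cv2.imwrite('pics/z48.png',cv2.resize(im2,None,fx=5,fy=5,interpolation=cv2.INTER_LINEAR))
snap('scene','s48'); snap('side','d48')
for n in ['scene','side','wrist']:
    c=capture(n)
    for l in ['dwell_top','index_tip']:
        for r in spot_point(n,l)[:2]:
            p=w(c,r['position']); print(n,l,round(r['score'],2),p.round(1),((p[0]-624.5)*.096+(p[1]+257.3)*.995).round(1))
E
```

```text
time: 106.55
tool_pos: [627.2, -240.9, 18.6]
tcp_rot: [-3.083, 0.007, 1.474]
contact_force: [-0.6, -0.4, -0.2]
grip_width: 19.4
time: 107.55
tool_pos: [647.8, -240.5, 117.1]
tcp_rot: [-3.084, 0.007, 1.474]
contact_force: [-0.3, -0.1, 0.5]
grip_width: 55.9
time: 108.55
tool_pos: [647.8, -240.4, 117.1]
tcp_rot: [-3.083, 0.006, 1.474]
contact_force: [-0.1, 0.0, -0.6]
grip_width: 56.1
[ 647.79692166 -240.43374621  117.11578132] [-3.08343539  0.00655544  1.47445128] [0.14787653 0.17254741 0.11792556]
scene dwell_top 0.48 [ 624.  -240.1   58.1] 17.0
scene index_tip 0.62 [ 649.5 -239.7   17.2] 19.9
side dwell_top 0.59 [ 622.7 -239.5   53.4] 17.5
side dwell_top 0.34 [566.9 -21.9  24.3] 228.7
side index_tip 0.73 [570.2 -23.1  40.8] 227.9
side index_tip 0.47 [567.8 -23.1  22.6] 227.5
wrist dwell_top 0.86 [ 627.1 -241.    52.1] 16.5
wrist index_tip 0.56 [ 648.6 -241.1   19.8] 18.4
```

View pics/z48.png

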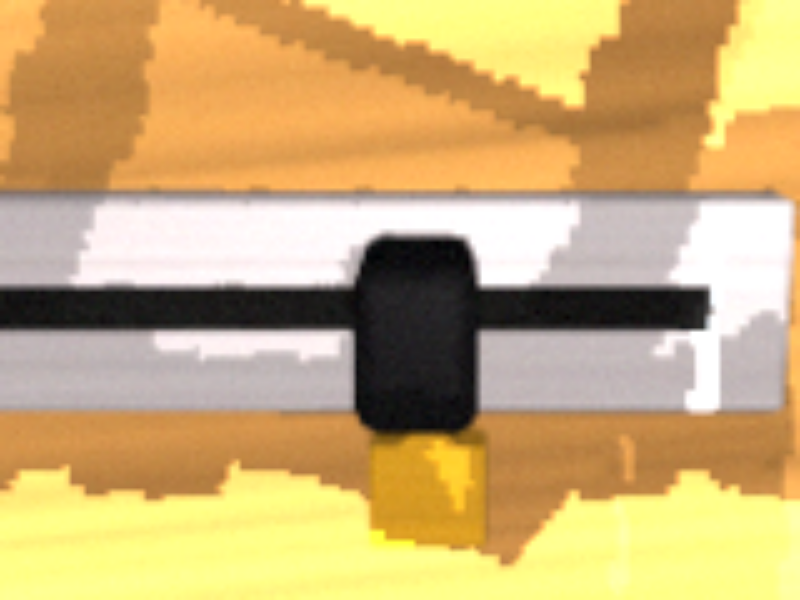

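```bash
python3 - <<'E'
from h import *
c=capture('wrist')
g=rect(c,[(355,340),(478,340)],54,5,170,110); i=rect(c,[(370,440),(487,440)],15,5,170,110)
s=lambda p:(p[...,0]-624.5)*.096+(p[...,1]+257.3)*.995
print(s(g),s(g).mean(),s(i),s(i).mean())
k=rect(c,[(783,200),(783,408)],14,5,170,110); print(s(k))
for n,f in (('scene','s48'),('side','d48')):
    im=cv2.imread(f'pics/{f}.png'); y,x=(110,165) if n=='scene' else (250,300)
    cv2.imwrite(f'pics/zz{n}.png',cv2.resize(im[y:y+60,x:x+60],None,fx=8,fy=8,interpolation=cv2.INTER_CUBIC))
a=cv2.imread('pics/zzscene.png'); b=cv2.imread('pics/zzside.png'); cv2.imwrite('pics/z49.png',cv2.resize(np.hstack([a,b]),(800,400)))
E
```

```text
[[623.6, -249.8], [625.4, -230.6]] mean [ 624.5 -240.2] rect [ 624.5 -240.2] [19.3  0. ] -95.4
[[650.3, -251.8], [652.3, -230.3]] mean [ 651.3 -241.1] rect [ 651.3 -241.1] [21.6  0. ] -95.3
[ 7.42326034 26.69627814] 17.059769238288194 [ 7.91824674 29.55637982] 18.737313284871032
[[613.3, -173.9], [651.5, -175.4]] mean [ 632.4 -174.7] rect [ 632.4 -174.7] [38.3  0. ] 177.8
[81.87823575 84.06352919]
```

View pics/z49.png

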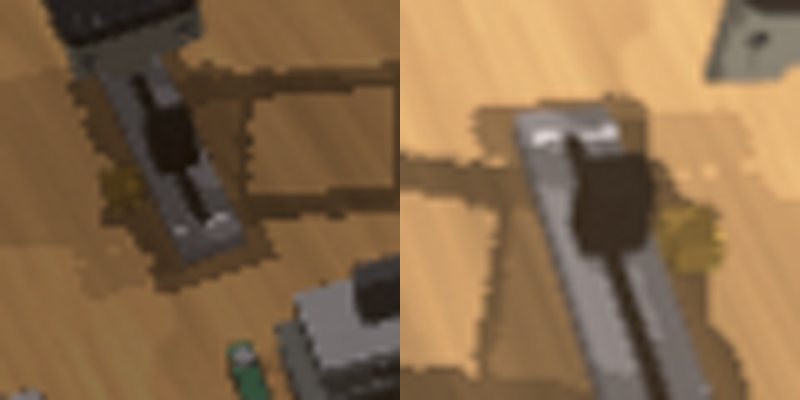

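```bash
python3 -m handwheel '{"translation": [[0.02,0,0.1],[0.03,0,0.15],[0.03,0,0.15],[0.02,0,0.1],[0,0,0.03],[0,0,0],[0,0,0],[0,0,0]], "twist": [0,0,0,0,0,0,0,0]}' 100; python3 -m handwheel '{"translation": [[0,0,0],[0,0,0],[0,0,0],[0,0,0],[0,0,0],[0,0,0],[0,0,0],[0,0,0]], "twist": [0,0,0,0,0,0,0,0]}' 100;python3 - <<'E'
from h import *
c=snap('wrist','w50'); print(get_obs()['tool_pos'],get_obs()['tcp_rot'])
im=cv2.imread('pics/w50.png'); im2=np.clip(im[110:230,170:330].astype(float)*1.6,0,255).astype(np.uint8); cv2.imwrite('pics/z50.png',cv2.resize(im2,None,fx=5,fy=5,interpolation=cv2.INTER_LINEAR))
E
```

```text
time: 110.2
tool_pos: [663.7, -240.3, 203.0]
tcp_rot: [-3.086, 0.007, 1.475]
contact_force: [-0.5, 0.6, 0.8]
grip_width: 56.1
time: 111.2
tool_pos: [663.3, -240.2, 202.0]
tcp_rot: [-3.084, 0.007, 1.474]
contact_force: [0.9, 0.5, 0.4]
grip_width: 55.8
[ 663.30285578 -240.20655473  201.95735894] [-3.08394193  0.00659703  1.47438617]
```

View pics/z50.png

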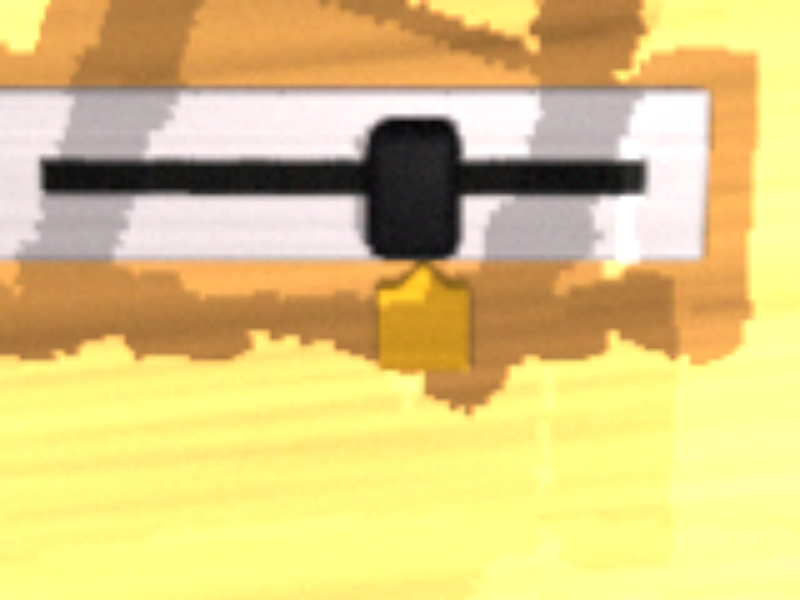

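```bash
python3 -m handwheel '{"translation": [[-0.04,0,-0.1],[-0.06,0,-0.18],[-0.06,0.003,-0.2],[-0.05,0.003,-0.2],[-0.03,0,-0.15],[0,0,-0.08],[0,0,-0.04],[0,0,-0.01]], "twist": [0,0,0,0,0,0,0,0]}' 100
```

```text
time: 112.25
tool_pos: [627.6, -239.7, 56.1]
tcp_rot: [-3.089, 0.008, 1.475]
contact_force: [0.6, -0.9, -0.1]
grip_width: 55.6
```

```bash
python3 -m handwheel '{"translation": [[0,0.003,-0.03],[0,0,-0.06],[0,0,-0.07],[0,0,-0.05],[0,0,-0.03],[0,0,-0.01],[0,0,0],[0,0,0]], "twist": [0,0,0,0,0,0,0,0]}' 100
```

```text
time: 113.25
tool_pos: [628.8, -239.6, 17.5]
tcp_rot: [-3.092, 0.01, 1.475]
contact_force: [0.3, 1.0, -0.4]
grip_width: 55.6
```

```bash
python3 -m handwheel '{"translation": [[-0.006,0.004,0],[0,0,0],[0,0,0],[0,0,0],[0,0,0],[0,0,0],[0,0,0],[0,0,0]], "twist": [0,0,0,0,0,0,0,0]}' 255; python3 -m handwheel '{"translation": [[0,0,0],[0,0,0],[0,0,0],[0,0,0],[0,0,0],[0,0,0],[0,0,0],[0,0,0]], "twist": [0,0,0,0,0,0,0,0]}' 255
```

```text
time: 114.25
tool_pos: [628.1, -239.3, 18.3]
tcp_rot: [-3.093, 0.01, 1.475]
contact_force: [0.3, 0.5, 1.2]
grip_width: 20.1
time: 115.25
tool_pos: [628.1, -239.3, 18.3]
tcp_rot: [-3.093, 0.01, 1.475]
contact_force: [-0.4, 0.0, 0.1]
grip_width: 20.1
```

```bash
python3 -m handwheel '{"translation": [[0,0,0],[0,0,0],[0,0,0],[0,0,0.02],[0.03,0,0.15],[0.05,0,0.3],[0.05,0,0.3],[0.05,0,0.2]], "twist": [0,0,0,0,0,0,0,0]}' 100; python3 -m handwheel '{"translation": [[0.05,0,0.15],[0.02,0,0.06],[0,0,0],[0,0,0],[0,0,0],[0,0,0],[0,0,0],[0,0,0]], "twist": [0,0,0,0,0,0,0,0]}' 100;python3 - <<'E'
from h import *
c=snap('wrist','w51'); print(get_obs()['tool_pos'],get_obs()['tcp_rot'])
im=cv2.imread('pics/w51.png'); im2=np.clip(im[110:230,170:330].astype(float)*1.6,0,255).astype(np.uint8); cv2.imwrite('pics/z51.png',cv2.resize(im2,None,fx=5,fy=5,interpolation=cv2.INTER_LINEAR))
snap('scene','s51'); snap('side','d51')
a=cv2.imread('pics/d51.png')[140:340,170:430]; cv2.imwrite('pics/z52.png',cv2.resize(a,None,fx=3,fy=3,interpolation=cv2.INTER_CUBIC))
E
```

```text
time: 116.25
tool_pos: [653.1, -238.0, 165.3]
tcp_rot: [-3.086, 0.007, 1.475]
contact_force: [-0.1, -0.3, -0.1]
grip_width: 56.3
time: 117.25
tool_pos: [663.2, -237.9, 197.1]
tcp_rot: [-3.085, 0.007, 1.474]
contact_force: [-0.5, -0.2, -0.2]
grip_width: 55.9
[ 663.15358178 -237.91927069  197.07770312] [-3.0852085   0.00717244  1.47439619]
```

View pics/z51.png

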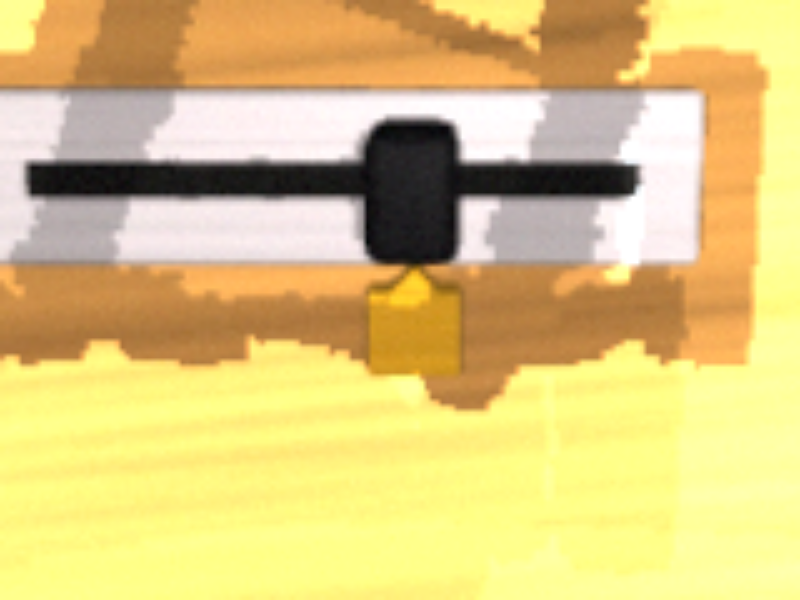

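View pics/z52.png

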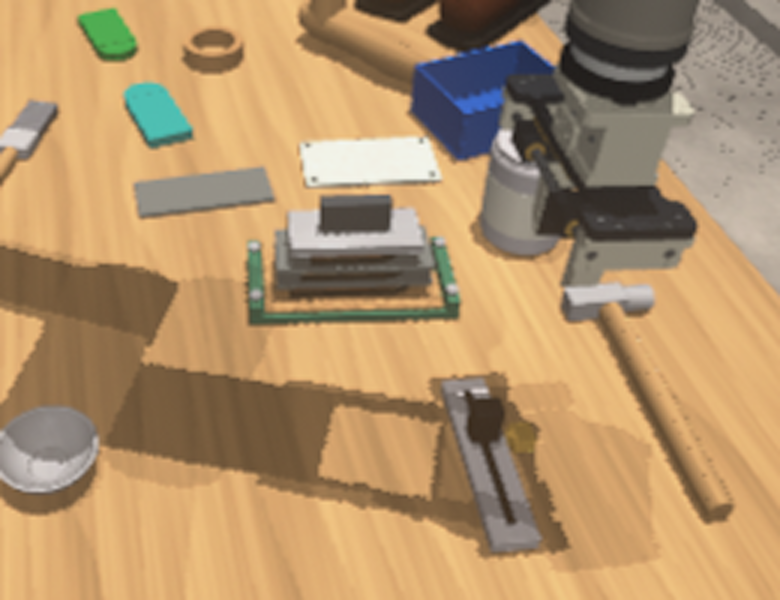

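View pics/s51.png

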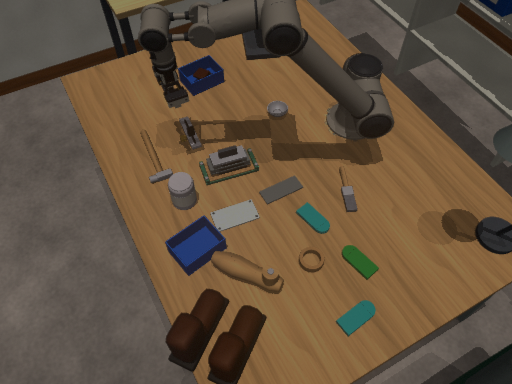

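```bash
python3 - <<'E'
from h import *
print(close_job(), get_obs()['time'])
E
```

```text
the job is handed in; nothing more can be done
the job is handed in; nothing more can be done
```

The press is loaded, the slider is set, and I handed the job in at about 117 s of the 210 s allowed. Close-job gave no verdict.

**What was done**
- The plate went onto the white rest first.
- Three blanks were present: 130, 110 and 90 mm. The 150 mm one is absent; the brown pieces in the blue tray are offcuts.
- They are stacked 130, board, 110, board, 90, all centred and along the bed, with the plate on top. The third board stayed where it was.
- Last, I slid the time slider to the brass index.

**Last checks**
- **Plate:** measured within about 0.3 mm and 0.3° of the bed centre.
- **Blanks and boards:** within about 2 mm of the bed centre in the wrist views as each was laid.
- **Slider:** grip stands about 0.3 mm from the index in the final wrist view.
- **End state:** the stack looks upright in the side view, and the gripper is open and clear of everything.

**What went wrong or disagreed**
- **Fingertips:** they sit about 38 mm nearer the wrist than described. My first two grips on the plate closed above its bar; I found the offset by touching the bench and worked with it.
- **Plate drop:** the grip went slack over the rest, and the plate fell onto it. I picked it up and centred it.
- **Slider readings:** early estimates of the index differed by up to about 2 mm from the close-up view, so I reset the slider by the close-up.
- **Tilt:** the tool leaned by up to about 3° over the run; each part still settled flat.

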